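Shim and wedge a plaster press mould shut

TASK

Draw the lock pin out of the mould clamp, park it in the fork beside it and let it go. Then hang shims from the rack in the gap against the stop block, their arms resting on the side rails, one or, if a second goes in freely, two, and push the wedge down between them and the mould's sloping cheek until you feel the mould's seam close. The wedge slips back if left alone, so finish while still holding it and pressing it down with the seam shut, and leave the cup where it is.

Things in the scene. Friction and masses are not known exactly. Their poses are not given: they have to be found in the camera images.
- clamp: Fixed wooden mould clamp, base board 250 x 360, 12 mm thick. Origin on the table, z up. In a row from +y to -y: 82 mm tall end board, fixed plaster block (y +60 to +150), sliding plaster block, its sloping cheek, gap, stop; blocks 120 (x) x 90 mm, tops 72 mm above the table. The gap runs along x between two rails (x 36 to 48 each side, y -160 to -40, tops 72 mm above the table). Bore and fork stand at x -85.
- seam (a joint): Opening of the seam between the plaster blocks, m: 0 = shut (hard stop), 0.006 = fully open, as at the start. The sliding block moves along the clamp's +y to shut; a spring pushes it open with 10 N (open) to 12 N (shut). Until drawn, the lock pin blocks a lug on this block.
- cheek_toe (a point): Foot of the sliding block's cheek, on the base board's top (12 mm above the table), mid-width; moves with the block, axes as the clamp's. The cheek's face (64 mm wide) rises 60 mm from here, leaning 25 degrees away from the stop (28 mm further off at its top). Gap at the floor = y distance from stop_face to here: 17.5 to 29.5 mm with the seam open, 6 mm more when shut.
- stop: Fixed stop block, 64 (x) x 30 (y) x 66 mm tall (bolt heads 4 mm more), on the base board, at a different place along the clamp's y each time; axes as the clamp's. Origin: centre of its underside, 12 mm above the table.
- stop_face (a point): Foot of the stop's upright face that looks to +y over the gap, mid-width, on the base board's top; axes as the clamp's.
- bore (a point): Centre of the mouth of the bore (13.5 mm wide, 28 mm deep) in which the pin stands at the start; 40 mm above the table.
- notch (a point): Centre of the parking fork's notch at the fork's top, 62 mm above the table, 80 mm along the clamp's +y from the bore. Notch 14 mm wide in y, open to -x (fork ends 17 mm to -x), closed 9 mm to +x, 50 mm deep down to the base board. Parked: shank in the notch, collar resting on the fork (pin origin 46 mm below this point).
- pin: Steel lock pin, upright: shank 12 mm diameter, 46 mm long; collar 26 mm diameter from 46 to 52 mm; round grip head 20 mm diameter from 52 to 78 mm. Origin: bottom centre of the shank, z up along the pin. About 90 g.
- rack: Fixed wooden rack, 80 x 205 mm, 38 mm tall (54 mm beyond the wedge), slots 30 mm deep; origin under its centre. In a row along its y: three shims (40 mm apart) and, at the +y end, the wedge, all upright with axes as the rack's.
- shim0: Wooden shim standing upright in the rack, one of three alike: 10 mm thick (y); body 60 mm wide (x), 55 tall; above it arms 104 wide from 55 to 63 mm that rest on the rails in the gap (underside then 5 mm above the base board), then a grip tab 40 wide from 63 to 98 mm, thinning to 5 mm at its top. Origin: centre of its underside. About 60 g. One is enough for a gap up to 22 mm (seam open), two beyond.
- shim1: Wooden shim standing upright in the rack, one of three alike: 10 mm thick (y); body 60 mm wide (x), 55 tall; above it arms 104 wide from 55 to 63 mm that rest on the rails in the gap (underside then 5 mm above the base board), then a grip tab 40 wide from 63 to 98 mm, thinning to 5 mm at its top. Origin: centre of its underside. About 60 g. One is enough for a gap up to 22 mm (seam open), two beyond.
- shim2: Wooden shim standing upright in the rack, one of three alike: 10 mm thick (y); body 60 mm wide (x), 55 tall; above it arms 104 wide from 55 to 63 mm that rest on the rails in the gap (underside then 5 mm above the base board), then a grip tab 40 wide from 63 to 98 mm, thinning to 5 mm at its top. Origin: centre of its underside. About 60 g. One is enough for a gap up to 22 mm (seam open), two beyond.
- wedge: Wooden wedge standing in the rack, about 100 g, slippery waxed faces: 60 mm wide (x), 60 tall, 21 thick (y) at the bottom and 49 at the top. Origin: centre of its underside. The upright face, at y -10.5 mm, goes against the shims; the sloping face looks to +y and down, 25 degrees off upright, and fits the cheek. Starts 8 mm above the table.
- wedge_tab (a point): Centre of the wedge's grip tab, 40 (x) x 20 (y) x 42 mm tall, on top of the wedge: y +14, z +81 mm from its origin. About 10 N downward shuts the seam and keeps it shut. It is then shut with the wedge's underside 5 to 33 mm above the base board, 13 mm deeper than where it first met the cheek. With too few shims the wedge reaches the base board, the seam still open.
- cup: Bystander: terracotta cup, 72 mm wide, 80 mm tall; origin bottom centre.
Mind the look-alikes: they are no part of the job. What is shaped like the shim2 but blue is not meant.

How it is judged:
By the outcome, as a careful person would: the job done as asked, in the order asked, and still so for the second after the job is handed in, while the arm keeps its last pose, push and grip.
It also fails if it takes over 72 s, if anything falls off the work surface, if the arm or the gripper's body presses on something with over 40 N, if the wrist force passes 120 N, or if a joint passes its speed limit or range.

ROBOT

A 6-joint arm with a two-finger parallel gripper is mounted at the origin on the work surface. World frame = base frame: x ahead of the robot, y to its left, z up, the work surface at z = 0. Lengths are in m, angles in rad, forces in N, time in s.
With the tool pointing down it reaches from about 0.325 to 0.85 m from the base axis. Payload 4.4 kg.
Tool frame: the origin (TCP) lies at the very end of the fingers, on their centre line; the grasp point (between the pads) lies 19 mm behind it; z points along the fingers, x is the direction in which the jaws open and shut, and the axes are right-handed (so a half turn about z gives the same grasp; the last joint's range is limited). The gripper opens to 94 mm and grips with 3 to 60 N. Pads are 16 mm wide; open, the fingers measure 119 mm over their backs; the gripper's body (75 mm by 177 mm) begins 78 mm behind the grasp point.
Start: joints at [-1.312, 0.207, 1.542, -0, 1.393, -0.15], TCP at [0.229, -0.527, 0.205] pointing down, gripper open.
Joint ranges: [-2.73, 2.73], [-0.86, 2.22], [0.23, 2.46], [-1.11, 4.25], [0.08, 2.63], [-2.82, 2.82]. Speed limits (rad/s): [2.79, 2.79, 3.14, 3.14, 3.14, 3.14].

INTERFACE

Orientations are given as a unit quaternion [x, y, z, w].
In Python, from station import * gives the robot as it stands.
- The arm moves only by the tool drive_tool, never from a script. Its argument "series" is a list of rows, each an object with "xyz": the shift along the world's x, y, z in units of 25 mm (1.0 is 25 mm), a list of three; "yaw": the turn about the world's z in units of 6 degrees (1.0 is 6 degrees). A call has 1 to 8 rows; each row shifts and turns the commanded pose from where the row before left it; what a row does not reach is not made up. A row lasts 1/12 s, in which the tool goes at most 41.7 mm and 7.16 degrees, less where a joint would pass 70% of its speed; a pose out of reach is approached as far as the arm can. A call is refused whole if a number of a shift passes 1 or a number of a turn 1, either way. A call with a gripper value outside its range is refused whole. "hand" is the finger opening in mm, from 0 to 94, set as the call begins (left out, the last holds). The fingers move at their own pace and stop on an object; "force" is the grip in N (left out, the last holds). Time passes only in rows, so rows that do not move let the fingers close. It gives the time, the measured TCP pose, the force and the opening at its end, in the units of the state.
- sense(): the state, without advancing time (a new reading comes with each control period).
- read_camera(name): name is "scene" or "top" or "wrist"; returns (picture, depth): 420x560x3 uint8, red, green, blue; 420x560 float32, m along the optical axis (not along the pixel's ray), 0 where there is no reading.
- camera_info(name): a dict with "fx", "fy", "cx", "cy" (pixels), "rvec" (rotation vector, rad) and "tvec" (3), from world to camera coordinates, as OpenCV has them. Camera axes: x right, y down, z forward; pixel columns grow to the right and rows downward; lengths in m; the calibration is good to about 2 mm. A picture is of the moment at which its call begins: read the wrist's pose just before it. camera_info takes no time and is no camera call; for the wrist camera it gives the pose at the moment of the call.
- close_job(): hands the job in, once; it reports no verdict.
Trained networks look in the newest picture that a camera, given by its name, has taken for a name from the list of things; names that differ only in an ending like _2 or _b are one class to them, and where a whole thing is asked for, a point or a joint stands for the part that bears it (a point fixed in the world has none). Each returns a list of dicts, best first, with "score" (0 to 1); they miss things now and then, are a little off and sometimes report something else, mostly with a low value. They report only what shows in the picture. A call takes as long as a camera call. They do not tell look-alikes from the thing itself.
- masks_of(camera, name): "mask" (420x560 bool, what is visible of it) and "position" ([row, column] in pixels, amid what is visible of it).
The state is a dict: "clock": time; "joints": joint angles; "joint_vel": joint speeds; "joint_torque": joint torques, N m; "position": TCP position; "orientation": TCP orientation; "force": force on the tool from outside, world axes, zero at the start; "ft_torque": the same for the moment, N m; "opening": finger opening in m.
Only numpy, scipy, OpenCV 4.12 (cv2) and the standard library are available. Lean on these libraries where they do the work, as an engineer would, in place of code of your own. Each camera call takes 0.05 s, during which the arm holds its last target.

## Working session

There is one attempt and no reset: what is moved stays moved. The work goes in short steps, Python scripts to look and compute and a tool call to move; the robot and the scene stay as the last step left them, time stands still between calls to the robot, and variables do not carry over. Pictures are saved under pics/ and viewed, and the job is handed in when it is done.

Besides the shell and the picture viewer there is one more tool, called as name([rows], argument=value, ...), one row to a line, values as JSON. drive_tool: Moves the arm, as the interface text tells. Its arguments: {"type":"object","properties":{"series":{"type":"array"},"hand":{"type":"number"},"force":{"type":"number"}},"required":["series"]}

```bash
ls; mkdir -p pics
cat > h.py <<'E'
from station import *
import numpy as np, cv2
def cam(name):
    ci=camera_info(name); im,d=read_camera(name); return ci,im,d
def save(im,f): cv2.imwrite('pics/'+f,cv2.cvtColor(im,cv2.COLOR_RGB2BGR))
def RT(ci): return cv2.Rodrigues(np.array(ci['rvec'],float))[0],np.array(ci['tvec'],float)
def cloud(ci,d):
    R,t=RT(ci); v,u=np.mgrid[:d.shape[0],:d.shape[1]]
    P=np.stack([(u-ci['cx'])/ci['fx']*d,(v-ci['cy'])/ci['fy']*d,d],-1)
    W=(P-t)@R; W[d<=0]=np.nan; return W
def proj(ci,p):
    R,t=RT(ci); c=np.atleast_2d(p)@R.T+t
    return np.stack([c[:,0]/c[:,2]*ci['fx']+ci['cx'],c[:,1]/c[:,2]*ci['fy']+ci['cy']],-1)
E
python3 - <<'E'
from h import *
for n in ['top','scene']:
    ci,im,d=cam(n); save(im,n+'0.png'); np.savez(n+'0.npz',im=im,d=d); R,t=RT(ci); print(n,(-R.T@t).round(3),ci['fx'])
    for k in ['clamp','stop','pin','rack','shim0','wedge','cup']:
        for m in masks_of(n,k): print(k,round(m['score'],2),m['position'],m['mask'].sum())
print(sense())
E
```

```text
pics
top [ 0.431 -0.097  0.91 ] 384.2340568342563
clamp 0.82 [185.3, 150.3] 16042
stop 0.55 [178.4, 207.7] 505
stop 0.44 [179.6, 154.4] 3118
rack 0.88 [218.4, 321.7] 1664
rack 0.37 [210.0, 337.5] 369
shim0 0.64 [212.9, 340.5] 359
shim0 0.61 [213.8, 316.2] 302
shim0 0.6 [208.7, 432.3] 634
wedge 0.77 [216.4, 298.2] 607
cup 0.83 [277.4, 245.8] 849
cup 0.51 [218.5, 298.6] 587
cup 0.47 [212.8, 314.6] 303
scene [1.12  0.072 1.033] 518.1611507559747
clamp 0.56 [318.4, 389.7] 18027
stop 0.89 [284.9, 333.7] 441
stop 0.5 [224.2, 251.6] 708
pin 0.73 [316.1, 388.7] 18037
pin 0.54 [263.8, 399.5] 177
pin 0.32 [296.0, 387.6] 3189
rack 0.93 [238.6, 222.7] 2208
shim0 0.92 [202.4, 124.2] 695
shim0 0.9 [214.1, 200.5] 350
shim0 0.76 [220.8, 214.5] 397
shim0 0.67 [221.8, 231.5] 297
shim0 0.41 [314.6, 386.3] 18096
wedge 0.57 [224.4, 252.1] 656
cup 0.89 [193.9, 315.6] 924
{'clock': 0.8, 'joints': array([-1.31150463e+00,  2.06524223e-01,  1.54147792e+00, -3.28883225e-05,
        1.39350297e+00, -1.50514729e-01]), 'joint_vel': array([ 0.00088382,  0.00081329,  0.00145517, -0.00131322, -0.00078827,
       -0.0021272 ]), 'joint_torque': array([-1.25800983e-03, -3.70838678e+01, -2.81744385e+01,  6.98812539e-02,
        2.75750714e-02, -1.06452907e-05]), 'position': array([ 0.22907411, -0.52741716,  0.20550024]), 'orientation': array([ 8.36192893e-01, -5.48435450e-01,  2.17791043e-05,  4.12715832e-05]), 'force': array([ 0.20689481, -0.07169774, -0.31568883]), 'ft_torque': array([0.0527779 , 0.01978428, 0.0115947 ]), 'opening': 0.09396971310219153}
```

View pics/top0.png

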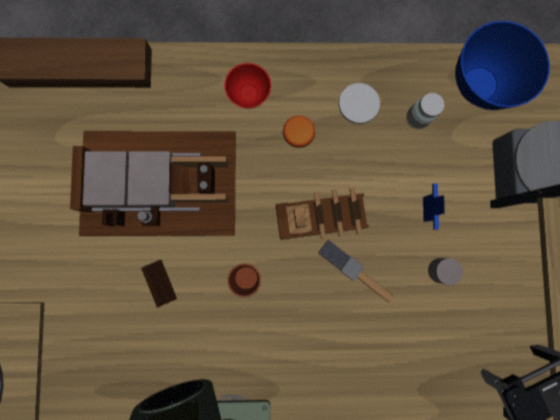

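View pics/scene0.png

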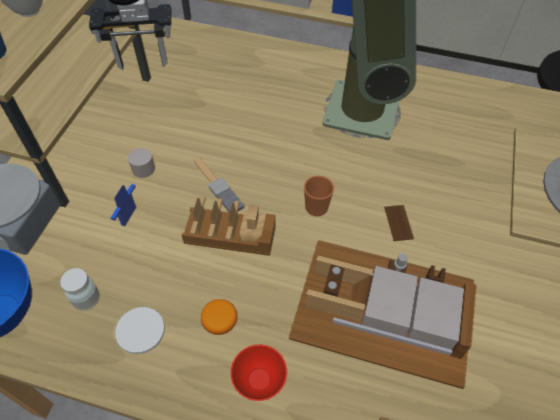

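Run:
```python
from h import *
T=np.load('top0.npz'); ci=camera_info('top'); W=cloud(ci,T['d']); im=T['im']
a=cv2.resize(im[125:245,70:245],None,fx=4,fy=4,interpolation=cv2.INTER_CUBIC)
b=cv2.resize(im[180:250,265:380],None,fx=6,fy=6,interpolation=cv2.INTER_CUBIC)
save(a,'zc.png'); save(b,'zr.png')
print('table z',np.nanmedian(W[330:400,230:330,2]))
for p in [(80,132),(235,132),(80,235),(236,235),(208,178),(208,165),(208,190),(147,215),(111,217),(100,180),(150,180),(200,159),(200,197)]:
    print(p,W[p[1],p[0]].round(4))
np.set_printoptions(linewidth=200,suppress=True)
print((W[178,150:245,2]*1000).round(0)); print((W[178,150:245,1]*1000).round(0))
S=np.load('scene0.npz'); a=S['im'][180:390,180:485]; save(cv2.resize(a,None,fx=2.6,fy=2.6,interpolation=cv2.INTER_CUBIC),'zs.png')
```

```text
table z -0.00015003805626299339
(80, 132) [7.204e-01 3.541e-01 6.000e-04]
(235, 132) [ 7.194e-01 -1.660e-02  3.000e-04]
(80, 235) [0.4728 0.3381 0.014 ]
(236, 235) [ 0.4701 -0.0187 -0.003 ]
(208, 178) [0.5913 0.0351 0.0801]
(208, 165) [0.6201 0.0352 0.0805]
(208, 190) [0.5653 0.0352 0.0777]
(147, 215) [0.5113 0.1648 0.0813]
(111, 217) [0.5121 0.2609 0.0331]
(100, 180) [0.5902 0.2722 0.0701]
(150, 180) [0.5893 0.1632 0.0713]
(200, 159) [0.6366 0.055  0.068 ]
(200, 197) [0.5509 0.0536 0.0711]
[72. 71. 70. 70. 73. 73. 72. 71. 71. 72. 72. 70. 70. 73. 72. 74. 74. 71. 71. 71. 72. 69. 72. 68. 66. 63. 58. 57. 53. 50. 49. 46. 39. 37. 35. 28. 28. 25. 19. 20. 17. 15. 13.  9. 12. 10. 13. 77. 77.
 79. 78. 80. 77. 76. 78. 77. 77. 79. 80. 76. 75. 71. 52. 36. 23. 11. 13. 10. 12. 12. 10. 11. 12. 10. 12. 12. 13. 11. 12. 11. 11. 12. 10.  9. 12.  0. -4. -1. -2. -2. -3.  1.  1.  1.  2.]
[163. 161. 159. 157. 154. 152. 150. 148. 146. 143. 141. 140. 138. 134. 133. 130. 128. 126. 124. 122. 119. 118. 115. 114. 112. 111. 110. 108. 106. 105. 103. 101. 101.  99.  97.  96.  94.  92.  91.
  89.  87.  85.  83.  82.  79.  77.  74.  60.  57.  55.  53.  50.  49.  47.  44.  42.  40.  37.  35.  33.  32.  30.  31.  31.  30.  30.  27.  25.  22.  20.  18.  15.  13.  11.   8.   6.   3.   1.
  -1.  -3.  -6.  -8. -10. -13. -15. -17. -19. -21. -24. -26. -28. -31. -33. -36. -38.]
```

View pics/zc.png

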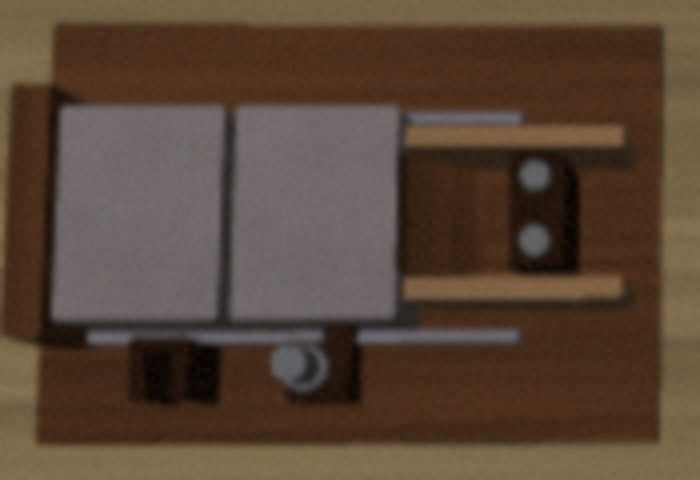

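View pics/zr.png

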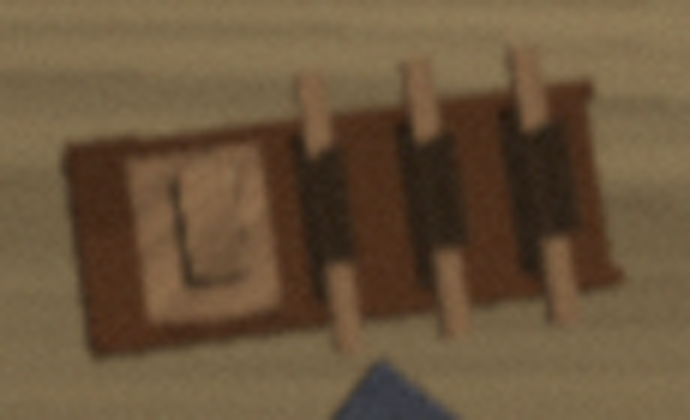

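View pics/zs.png

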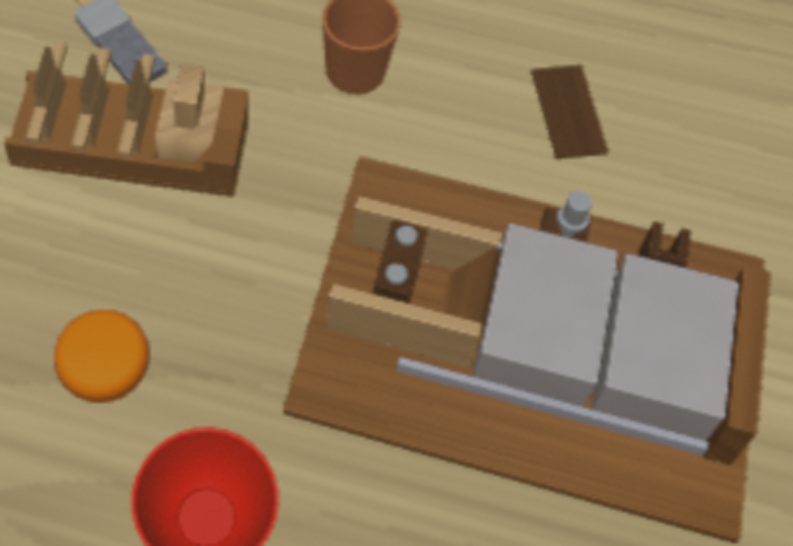

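```bash
cat > fit.py <<'E'
from h import *
def rect(pts):
    r=cv2.minAreaRect((pts*1000).astype(np.float32)); return r
E
python3 - <<'E'
from fit import *
np.set_printoptions(suppress=True,precision=4)
for n in ['top','scene']:
    T=np.load(n+'0.npz'); ci=camera_info(n); W=cloud(ci,T['d']); 
    x,y,z=W[...,0],W[...,1],W[...,2]
    m=(z>.066)&(z<.078)&(x>.44)&(x<.74)&(y>-.04)&(y<.36)
    m=cv2.morphologyEx(m.astype(np.uint8),cv2.MORPH_OPEN,np.ones((11,11)))
    P=W[m>0][:,:2]; print(n,'blocks',rect(P), np.median(z[m>0]))
    m=(z>.006)&(x>.40)&(x<.78)&(y>-.06)&(y<.40)
    m=cv2.morphologyEx(m.astype(np.uint8),cv2.MORPH_OPEN,np.ones((5,5)))
    k,l,st,c=cv2.connectedComponentsWithStats(m); i=1+np.argmax(st[1:,4]); m=(l==i)
    # board from image mask outlines, at z12
    mm=m&(z<.018); P=W[mm][:,:2]; print('board',rect(P))
    m=(z>.025)&(x>.44)&(x<.64)&(y>-.28)&(y<-.03)
    m=cv2.morphologyEx(m.astype(np.uint8),cv2.MORPH_OPEN,np.ones((3,3)))
    mm=(m>0)&(z<.044); P=W[mm][:,:2]; print('rack',rect(P), mm.sum())
E
```

```text
top blocks ((593.6842651367188, 211.77688598632812), (197.3189697265625, 118.63874816894531), 89.57748413085938) 0.07156232540721266
board ((593.3405151367188, 164.04222106933594), (359.3978271484375, 248.68077087402344), 89.91217041015625)
rack ((507.53192138671875, -200.18495178222656), (80.17172241210938, 168.5218505859375), 7.262234687805176) 1017
scene blocks ((595.2880249023438, 213.64968872070312), (122.2552490234375, 196.86434936523438), 0.053947433829307556) 0.07103557770543505
board ((594.7697143554688, 166.58197021484375), (360.0776672363281, 253.54153442382812), 89.77473449707031)
rack ((509.988525390625, -198.72071838378906), (83.07695770263672, 172.33006286621094), 7.211410999298096) 1077
```

Run:
```python
from h import *
ci=camera_info('wrist'); R,t=RT(ci); s=sense(); print('cam',(-R.T@t),'tcp',s['position'],'fwd',R[2],'right',R[0],ci['fx'],ci['cx'],ci['cy'])
np.set_printoptions(suppress=True,precision=4)
for n in ['top','scene']:
    T=np.load(n+'0.npz'); c=camera_info(n); W=cloud(c,T['d']); x,y,z=W[...,0],W[...,1],W[...,2]
    m=(z>.083)&(z<.1)&(x>.48)&(x<.54)&(y>.1)&(y<.3); P=W[m]; print(n,m.sum(),P.mean(0),P.min(0),P.max(0))
    m=(z>.045)&(x>.44)&(x<.64)&(y>-.28)&(y<-.1); print(W[m].mean(0))
```

```text
cam [ 0.29491694 -0.49920244  0.38412557] tcp [ 0.22907411 -0.52741716  0.20550024] fwd [-0.22624133 -0.09785997 -0.96914307] right [ 3.98543675e-01 -9.17149255e-01 -4.28065774e-04] 372.13579725535004 280.7412565445893 207.58543364598674
top 72 [0.5086 0.1728 0.0891] [0.4999 0.1638 0.0845] [0.5174 0.1834 0.0922]
[ 0.5045 -0.1808  0.0733]
scene 73 [0.512  0.1765 0.0884] [0.5012 0.167  0.0836] [0.5212 0.1863 0.0933]
[ 0.5146 -0.1811  0.072 ]
```

drive_tool([
  {"xyz": [0.4,1,0],"yaw": -0.5},
  {"xyz": [0.4,1,0],"yaw": -0.5},
  {"xyz": [0.4,1,0],"yaw": -0.5},
  {"xyz": [0.4,1,0],"yaw": -0.5},
  {"xyz": [0.4,1,0],"yaw": -0.5},
  {"xyz": [0.4,1,0],"yaw": -0.5},
  {"xyz": [0.4,1,0],"yaw": -0.5},
  {"xyz": [0.4,1,0],"yaw": -0.4},
])

```text
clock: 1.47
position: [0.3094, -0.3262, 0.2056]
orientation: [-0.707, 0.708, -0.0, -0.0]
force: [0.5, -0.2, 0.3]
opening: 0.094
```

drive_tool([
  {"xyz": [0.4,1,0],"yaw": 0},
  {"xyz": [0.4,1,0],"yaw": 0},
  {"xyz": [0.4,1,0],"yaw": 0},
  {"xyz": [0.4,1,0],"yaw": 0},
  {"xyz": [0.4,1,0],"yaw": 0},
  {"xyz": [0.4,1,0],"yaw": 0},
  {"xyz": [0.4,1,0],"yaw": 0},
  {"xyz": [0.4,1,0],"yaw": 0},
])

```text
clock: 2.13
position: [0.3894, -0.1262, 0.2057]
orientation: [0.708, -0.707, 0.0, -0.0]
force: [0.4, -1.0, 0.6]
opening: 0.0939
```

drive_tool([
  {"xyz": [0.4,1,0],"yaw": 0},
  {"xyz": [0.4,1,0],"yaw": 0},
  {"xyz": [0.4,1,0],"yaw": 0},
  {"xyz": [0.4,1,0],"yaw": 0},
  {"xyz": [0.4,1,0],"yaw": 0},
  {"xyz": [0.4,1,0],"yaw": 0},
  {"xyz": [0,1,0],"yaw": 0},
  {"xyz": [0,1,0],"yaw": 0},
])

```text
clock: 2.8
position: [0.4494, 0.0739, 0.2056]
orientation: [0.708, -0.707, 0.0, -0.0]
force: [0.2, -1.0, -0.8]
opening: 0.0938
```

drive_tool([
  {"xyz": [0,1,0],"yaw": 0},
  {"xyz": [0,1,0],"yaw": 0},
  {"xyz": [0,0,0],"yaw": 0},
  {"xyz": [0,0,0],"yaw": 0},
])

```text
clock: 3.13
position: [0.4489, 0.1234, 0.2055]
orientation: [0.709, -0.706, 0.0, 0.0]
force: [0.1, -0.4, 0.4]
opening: 0.094
```

Run:
```python
from h import *
s=sense(); print(s['clock'],s['position'],s['orientation'],s['joints'])
ci,im,d=cam('wrist'); save(im,'w1.png'); np.savez('w1.npz',im=im,d=d,rvec=ci['rvec'],tvec=ci['tvec'])
W=cloud(ci,d); R,t=RT(ci); print(-R.T@t,ci['fx'],ci['cx'],ci['cy'])
for k in ['pin','stop','clamp']:
    for m in masks_of('wrist',k): print(k,m['score'],m['position'],m['mask'].sum())
```

```text
3.1333 [0.44894608 0.12338828 0.2055143 ] [ 7.08583076e-01 -7.05627366e-01  1.89319302e-04  9.20214512e-05] [ 8.23074654e-02 -3.06765550e-02  1.79862324e+00 -4.15683435e-04
  1.37354071e+00  1.64900523e+00]
[0.52065296 0.12353477 0.3841512 ] 372.13579725535004 280.7412565445893 207.58543364598674
pin 0.86 [126.8, 224.4] 807
stop 0.93 [28.0, 376.2] 3371
clamp 0.95 [81.1, 217.2] 62284
clamp 0.68 [28.4, 375.7] 3335
```

View pics/w1.png

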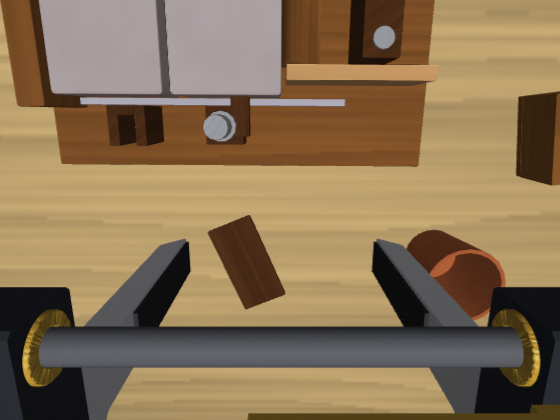

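Run:
```python
from h import *
np.set_printoptions(suppress=True,precision=4,linewidth=180)
T=np.load('w1.npz'); im,d=T['im'],T['d']; ci=dict(camera_info('wrist'),rvec=T['rvec'],tvec=T['tvec'])
W=cloud(ci,d); x,y,z=W[...,0],W[...,1],W[...,2]
def ray(u,v,h):
    R,t=RT(ci); c=-R.T@t; r=R.T@np.array([(u-ci['cx'])/ci['fx'],(v-ci['cy'])/ci['fy'],1]); return c+r*(h-c[2])/r[2]
a=cv2.resize(im[60:180,40:300],None,fx=3,fy=3,interpolation=cv2.INTER_CUBIC); save(a,'w1a.png')
a=cv2.resize(im[0:110,250:450],None,fx=4,fy=4,interpolation=cv2.INTER_CUBIC); save(a,'w1b.png')
m=(z>.087)&(z<.095)&(y>.13)&(y<.22)&(x<.54); P=W[m]; print('pin head',m.sum(),P.mean(0),P.min(0),P.max(0))
for v in (20,45): 
    print('row',v); print(np.c_[np.arange(270,360,3),W[v,270:360:3]*1000].round(1).tolist())
m=(z>.0)&(z<.03)
```

```text
pin head 506 [0.5099 0.1744 0.0892] [0.5005 0.1647 0.087 ] [0.5196 0.184  0.0913]
row 20
[[270.0, 589.5, 132.1, 72.7], [273.0, 589.8, 129.8, 71.5], [276.0, 589.7, 127.5, 72.1], [279.0, 589.8, 125.2, 71.8], [282.0, 589.8, 122.9, 71.6], [285.0, 589.9, 120.6, 71.2], [288.0, 590.3, 118.2, 69.4], [291.0, 589.5, 116.0, 73.0], [294.0, 590.8, 113.5, 67.4], [297.0, 591.6, 111.0, 63.5], [300.0, 593.4, 108.3, 55.5], [303.0, 594.7, 105.6, 49.9], [306.0, 595.9, 102.8, 44.7], [309.0, 597.6, 99.8, 37.0], [312.0, 599.1, 96.7, 30.3], [315.0, 600.4, 93.6, 24.1], [318.0, 602.1, 90.3, 16.9], [321.0, 603.2, 87.1, 12.0], [324.0, 603.3, 84.2, 11.2], [327.0, 603.2, 81.6, 11.8], [330.0, 603.4, 78.7, 11.0], [333.0, 603.4, 76.0, 11.0], [336.0, 603.3, 73.3, 11.8], [339.0, 603.2, 70.6, 11.9], [342.0, 603.2, 67.9, 12.0], [345.0, 603.5, 64.9, 10.9], [348.0, 603.4, 62.3, 11.6], [351.0, 601.1, 61.3, 21.7], [354.0, 597.6, 61.5, 37.7], [357.0, 595.0, 61.1, 49.5]]
row 45
[[270.0, 571.9, 132.1, 71.8], [273.0, 571.7, 129.8, 72.9], [276.0, 571.9, 127.4, 72.1], [279.0, 572.0, 125.1, 71.3], [282.0, 572.0, 122.8, 71.8], [285.0, 572.0, 120.4, 71.3], [288.0, 572.1, 118.1, 71.2], [291.0, 572.0, 115.8, 71.6], [294.0, 572.8, 113.3, 66.7], [297.0, 573.8, 110.7, 61.0], [300.0, 574.9, 107.9, 54.1], [303.0, 575.9, 105.1, 48.3], [306.0, 576.7, 102.3, 43.2], [309.0, 577.9, 99.2, 36.0], [312.0, 579.1, 96.1, 29.0], [315.0, 580.1, 92.9, 22.9], [318.0, 581.2, 89.6, 16.0], [321.0, 582.0, 86.3, 11.3], [324.0, 582.0, 83.6, 11.5], [327.0, 582.3, 80.6, 9.6], [330.0, 582.2, 77.9, 10.6], [333.0, 582.0, 75.2, 11.8], [336.0, 582.0, 72.5, 12.1], [339.0, 581.9, 69.8, 12.7], [342.0, 582.1, 66.8, 11.3], [345.0, 582.0, 64.1, 12.0], [348.0, 582.2, 61.2, 11.2], [351.0, 579.3, 61.4, 28.4], [354.0, 577.0, 61.4, 42.9], [357.0, 575.0, 61.1, 54.6]]
```

View pics/w1a.png

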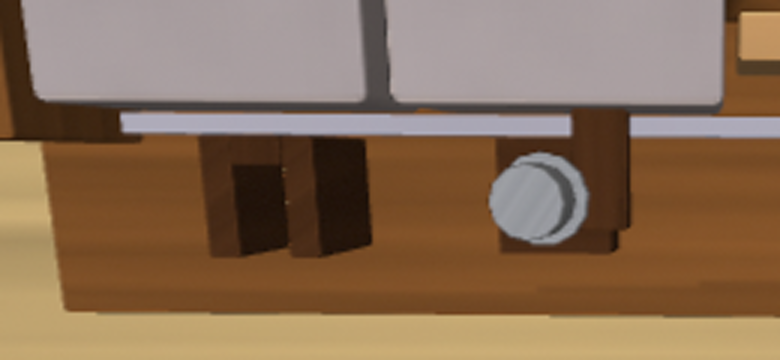

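View pics/w1b.png

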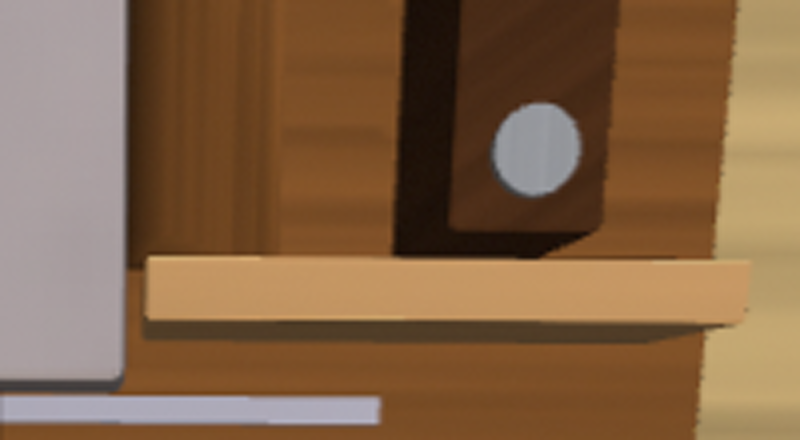

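Run:
```python
from h import *
np.set_printoptions(suppress=True,precision=4,linewidth=180)
T=np.load('w1.npz'); im,d=T['im'],T['d']; ci=dict(camera_info('wrist'),rvec=T['rvec'],tvec=T['tvec'])
def ray(u,v,h):
    R,t=RT(ci); c=-R.T@t; r=R.T@np.array([(u-ci['cx'])/ci['fx'],(v-ci['cy'])/ci['fy'],1]); return c+r*(h-c[2])/r[2]
print('board edge',ray(62,162.7,.012),ray(418,165,.012))
f=lambda U,V,h:ray(40+U/3-.33,60+V/3-.33,h)
print('notch TL',f(235,165,.062),'TR',f(285,165,.062),'BL',f(240,255,.062),'BR',f(290,255,.062))
print('block edges',f(48,101,.072),f(715,105,.072), f(365,101,.072),f(395,103,.072))
g=lambda U,V,h:ray(250+U/4-.37,V/4-.37,h)
print('rail',g(147,257,.072),g(148,320,.072),g(750,262,.072),'blocktoe edge',g(126,0,.072),g(124,370,.072))
print('pin mid collar',f(548,199,.064))
```

```text
board edge [0.4714 0.3423 0.012 ] [ 0.4706 -0.0143  0.012 ]
notch TL [0.5186 0.2602 0.062 ] TR [0.5187 0.2462 0.062 ] BL [0.4937 0.2614 0.062 ] BR [0.4938 0.2471 0.062 ]
block edges [0.5351 0.3043 0.072 ] [0.5348 0.1258 0.072 ] [0.5355 0.2195 0.072 ] [0.535  0.2115 0.072 ]
rail [0.5581 0.1193 0.072 ] [0.5463 0.119  0.072 ] [0.5577 0.0003 0.072 ] blocktoe edge [0.6038 0.1236 0.072 ] [0.5368 0.1237 0.072 ]
pin mid collar [0.5098 0.1726 0.064 ]
```

Run:
```python
from h import *
T=np.load('w1.npz'); im,d=T['im'],T['d']; ci=dict(camera_info('wrist'),rvec=T['rvec'],tvec=T['tvec'])
W=cloud(ci,d)
for U,V in [(600,130),(600,180),(600,215),(520,235),(510,145),(218,200),(300,200),(260,150),(640,150)]:
    print(U,V,W[int(60+V/3),int(40+U/3)].round(4))
```

```text
600 130 [0.5287 0.1583 0.0545]
600 180 [0.5146 0.1587 0.0542]
600 215 [0.5052 0.159  0.0531]
520 235 [0.5015 0.1762 0.0902]
510 145 [0.5246 0.1868 0.0396]
218 200 [0.5092 0.2671 0.0601]
300 200 [0.5093 0.2433 0.0599]
260 150 [0.5224 0.2524 0.0639]
640 150 [0.5233 0.1505 0.0107]
```

drive_tool([
  {"xyz": [0.81,0.68,-0.5],"yaw": 0},
  {"xyz": [0.81,0.68,-0.5],"yaw": 0},
  {"xyz": [0.81,0.68,-0.5],"yaw": 0},
  {"xyz": [0,0,-1],"yaw": 0},
  {"xyz": [0,0,-1],"yaw": 0},
  {"xyz": [0,0,-1],"yaw": 0},
  {"xyz": [0,0,-1],"yaw": 0},
  {"xyz": [0,0,0],"yaw": 0},
], hand=60)

```text
clock: 4.0
position: [0.5053, 0.1716, 0.0627]
orientation: [-0.707, 0.707, 0.003, -0.005]
force: [-0.5, -0.5, 0.4]
opening: 0.0603
```

drive_tool([
  {"xyz": [0,0,0],"yaw": 0},
  {"xyz": [0,0,0],"yaw": 0},
  {"xyz": [0,0,0],"yaw": 0},
  {"xyz": [0,0,0],"yaw": 0},
  {"xyz": [0,0,0],"yaw": 0},
  {"xyz": [0,0,0],"yaw": 0},
], hand=14, force=30)

```text
clock: 4.5
position: [0.5106, 0.1737, 0.0691]
orientation: [0.708, -0.707, 0.001, -0.001]
force: [0.1, 0.1, 0.2]
opening: 0.0232
```

drive_tool([
  {"xyz": [0,0,0],"yaw": 0},
  {"xyz": [0,0,0],"yaw": 0},
  {"xyz": [0,0,0],"yaw": 0},
])

```text
clock: 4.75
position: [0.5105, 0.1738, 0.0688]
orientation: [0.708, -0.707, 0.0, -0.001]
force: [-0.0, -0.3, 4.1]
opening: 0.0196
```

drive_tool([
  {"xyz": [0,0,0.3],"yaw": 0},
  {"xyz": [0,0,0.5],"yaw": 0},
  {"xyz": [0,0,0.7],"yaw": 0},
  {"xyz": [0,0,0.7],"yaw": 0},
  {"xyz": [0,0,0.4],"yaw": 0},
  {"xyz": [0,0,0],"yaw": 0},
  {"xyz": [0,0,0],"yaw": 0},
])

```text
clock: 5.33
position: [0.5099, 0.1736, 0.1331]
orientation: [0.708, -0.707, 0.0, -0.0]
force: [-0.0, 0.3, -1.2]
opening: 0.0192
```

drive_tool([
  {"xyz": [0,0.4,0],"yaw": 0},
  {"xyz": [0,0.8,0],"yaw": 0},
  {"xyz": [0,0.8,0],"yaw": 0},
  {"xyz": [0,0.8,0],"yaw": 0},
  {"xyz": [0,0.4,0],"yaw": 0},
  {"xyz": [0,0,0],"yaw": 0},
  {"xyz": [0,0,0],"yaw": 0},
  {"xyz": [0,0,0],"yaw": 0},
])

```text
clock: 6.0
position: [0.5093, 0.2529, 0.1322]
orientation: [0.708, -0.707, -0.0, 0.001]
force: [0.1, -0.2, -1.3]
opening: 0.0195
```

Run:
```python
from h import *
s=sense(); print(s['clock'],s['position'],s['orientation'],s['force'])
ci,im,d=cam('wrist'); save(im,'w2.png');
```

```text
6.0 [0.50932744 0.25291938 0.13220053] [ 7.07574841e-01 -7.06637880e-01 -1.34048402e-04  8.56088669e-04] [ 0.05400377 -0.22454267 -1.3052291 ]
```

View pics/w2.png

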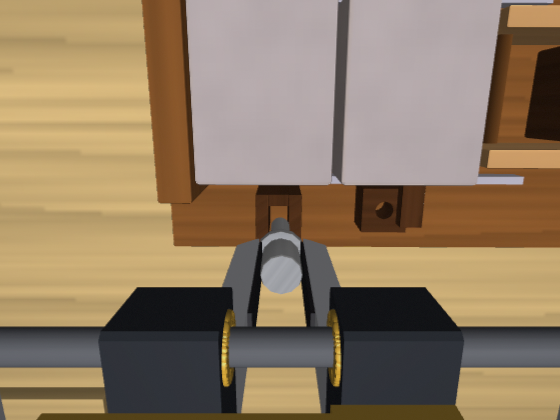

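drive_tool([
  {"xyz": [0,0.03,-0.3],"yaw": 0},
  {"xyz": [0,0,-0.5],"yaw": 0},
  {"xyz": [0,0,-0.5],"yaw": 0},
  {"xyz": [0,0,-0.5],"yaw": 0},
  {"xyz": [0,0,-0.3],"yaw": 0},
  {"xyz": [0,0,-0.2],"yaw": 0},
  {"xyz": [0,0,0],"yaw": 0},
  {"xyz": [0,0,0],"yaw": 0},
])

```text
clock: 6.72
position: [0.5098, 0.2543, 0.0751]
orientation: [0.708, -0.707, -0.0, 0.0]
force: [-0.1, 0.6, -1.2]
opening: 0.0196
```

Free so far; last 2–3 mm.

drive_tool([
  {"xyz": [0,0,-0.06],"yaw": 0},
  {"xyz": [0,0,-0.05],"yaw": 0},
  {"xyz": [0,0,0],"yaw": 0},
  {"xyz": [0,0,0],"yaw": 0},
])

```text
clock: 7.05
position: [0.51, 0.2545, 0.073]
orientation: [0.708, -0.707, 0.0, -0.0]
force: [0.8, 0.3, -1.3]
opening: 0.0192
```

drive_tool([
  {"xyz": [0,0,0],"yaw": 0},
  {"xyz": [0,0,0],"yaw": 0},
  {"xyz": [0,0,0],"yaw": 0},
  {"xyz": [0,0,0],"yaw": 0},
], hand=50)

```text
clock: 7.38
position: [0.51, 0.2544, 0.0729]
orientation: [0.708, -0.707, 0.0, -0.0]
force: [-0.1, -0.5, 0.2]
opening: 0.0427
```

drive_tool([
  {"xyz": [0,0,0.6],"yaw": 0},
  {"xyz": [0,0,1],"yaw": 0},
  {"xyz": [0,0,1],"yaw": 0},
  {"xyz": [0,-0.5,1],"yaw": 0},
  {"xyz": [0,-1,1],"yaw": 0},
  {"xyz": [0,-1,0],"yaw": 0},
  {"xyz": [0,-0.5,0],"yaw": 0},
  {"xyz": [0,0,0],"yaw": 0},
])

```text
clock: 8.05
position: [0.5097, 0.1774, 0.1877]
orientation: [-0.707, 0.708, -0.0, -0.0]
force: [-0.6, 0.6, 0.7]
opening: 0.0501
```

Run:
```python
from h import *
s=sense(); print(s['clock'],s['position'],s['orientation'],s['force'])
ci,im,d=cam('wrist'); save(im,'w3.png'); np.savez('w3.npz',im=im,d=d,rvec=ci['rvec'],tvec=ci['tvec'])
W=cloud(ci,d); x,y,z=W[...,0],W[...,1],W[...,2]
m=(z>.09)&(z<.105)&(y>.2)&(y<.3)&(x<.54); P=W[m]; print('pin head',m.sum(),P.mean(0),P.min(0),P.max(0))
```

```text
8.05 [0.50972021 0.17737209 0.18766743] [-7.06511210e-01  7.07701797e-01 -1.08011380e-04 -2.55104426e-04] [-0.56745807  0.62072244  0.6803303 ]
pin head 516 [0.50988443 0.25381242 0.09319128] [0.49908453 0.24446366 0.09002596] [0.5191205  0.26366808 0.09520475]
```

View pics/w3.png

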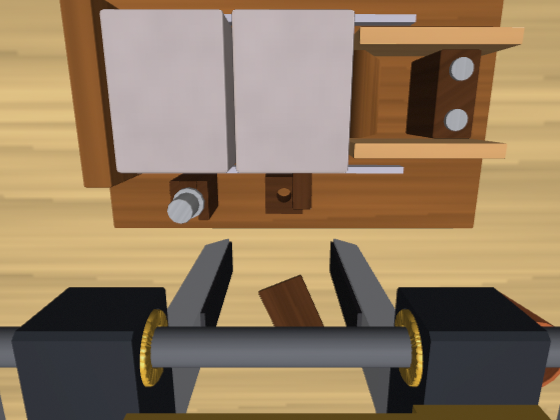

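Run:
```python
from h import *
T=np.load('w3.npz'); im,d=T['im'],T['d']; ci=dict(camera_info('wrist'),rvec=T['rvec'],tvec=T['tvec'])
W=cloud(ci,d); x,y,z=W[...,0],W[...,1],W[...,2]
m=(x>.568)&(x<.62)&(z>.02)&(z<.066)&(y>.08)&(y<.12); P=W[m]
toe=P[:,1]-(P[:,2]-.012)*np.tan(np.radians(25)); print('toe',np.median(toe),toe.std(),np.polyfit(P[:,2],P[:,1],1),np.polyfit(P[:,0],toe,1)[0])
m=(x>.568)&(x<.62)&(z>.02)&(z<.07)&(y>.055)&(y<.07); P=W[m]; print('face',np.median(P[:,1]),P[:,1].std(),len(P), np.polyfit(P[:,0],P[:,1],1)[0])
m=(z>.068)&(z<.076)&(y<.115)&(y>-.01)&(x>.53)&(x<.66); P=W[m]; a=P[P[:,0]<.6];b=P[P[:,0]>.6]
for q in (a,b): print('rail',np.percentile(q[:,0],[1,50,99]),np.percentile(q[:,1],[1,99]),np.polyfit(q[:,1],q[:,0],1)[0],q[:,2].mean())
m=(z>.067)&(z<.077)&(x>.53)&(x<.66)&(y>.13)&(y<.21); P=W[m]; print('blk',np.percentile(P[:,0],[.5,99.5]))
```

```text
toe 0.08787570658453887 0.0001724344161259162 [0.46561503 0.08231234] -0.002167180233647013
face 0.06138095656245719 0.00027168538673872977 1439 -0.0020526096573777416
rail [0.54647117 0.55368184 0.5974549 ] [0.00159888 0.1144491 ] 0.020714209546278537 0.07148561555119846
rail [0.60310462 0.63570704 0.64199479] [0.00124177 0.11445204] -0.010429507665371816 0.07135563493710068
blk [0.53560956 0.65430776]
```

drive_tool([
  {"xyz": [0,-1,0.3],"yaw": 0.9},
  {"xyz": [0,-1,0.3],"yaw": 0.9},
  {"xyz": [0,-1,0.3],"yaw": 0.9},
  {"xyz": [0,-1,0],"yaw": 0.9},
  {"xyz": [0,-1,0],"yaw": 0.9},
  {"xyz": [0,-1,0],"yaw": 0.9},
  {"xyz": [0,-1,0],"yaw": 0.9},
  {"xyz": [0,-1,0],"yaw": 0.9},
])

```text
clock: 8.77
position: [0.5092, -0.0203, 0.2086]
orientation: [0.919, -0.394, -0.001, -0.0]
force: [0.1, 0.2, 0.1]
opening: 0.05
```

drive_tool([
  {"xyz": [0,-1,0],"yaw": 0.9},
  {"xyz": [0,-1,0],"yaw": 0.9},
  {"xyz": [0,-1,0],"yaw": 0.9},
  {"xyz": [0,-1,0],"yaw": 0.9},
  {"xyz": [0,-1,0],"yaw": 0.9},
  {"xyz": [0,-1,0],"yaw": 0.9},
  {"xyz": [0,-1,0],"yaw": 0.9},
  {"xyz": [0,-1,0],"yaw": 0.9},
])

```text
clock: 9.43
position: [0.5098, -0.2202, 0.2085]
orientation: [1.0, -0.028, -0.001, -0.001]
force: [-0.3, 0.4, 0.6]
opening: 0.0497
```

drive_tool([
  {"xyz": [0,-1,0],"yaw": 0.9},
  {"xyz": [0,-1,0],"yaw": 0.9},
  {"xyz": [0,-0.8,0],"yaw": 0},
  {"xyz": [0,0,0],"yaw": 0},
  {"xyz": [0,0,0],"yaw": 0},
])

```text
clock: 9.85
position: [0.5098, -0.29, 0.2084]
orientation: [0.998, 0.063, -0.001, -0.001]
force: [0.1, 1.1, 0.4]
opening: 0.0502
```

Run:
```python
from h import *
s=sense(); print(s['clock'],s['position'],s['orientation'],s['joints'])
ci,im,d=cam('wrist'); save(im,'w4.png'); np.savez('w4.npz',im=im,d=d,rvec=ci['rvec'],tvec=ci['tvec'])
for k in ['rack','shim0','wedge','wedge_tab']:
    for m in masks_of('wrist',k): print(k,m['score'],m['position'],m['mask'].sum())
```

```text
9.85 [ 0.50979827 -0.28995199  0.2084168 ] [ 9.98015628e-01  6.29437497e-02 -8.71434809e-04 -1.45978902e-03] [-6.65242674e-01  2.30625708e-01  1.50626219e+00  1.03273957e-03
  1.40794876e+00 -7.91382720e-01]
rack 0.82 [125.9, 295.0] 9436
rack 0.19 [39.7, 294.4] 5275
shim0 0.89 [191.2, 291.5] 2369
shim0 0.86 [147.0, 292.7] 1840
shim0 0.85 [377.7, 281.1] 1817
shim0 0.7 [101.1, 291.2] 1810
wedge 0.88 [40.0, 291.3] 5410
wedge_tab 0.83 [41.9, 296.0] 5530
```

View pics/w4.png

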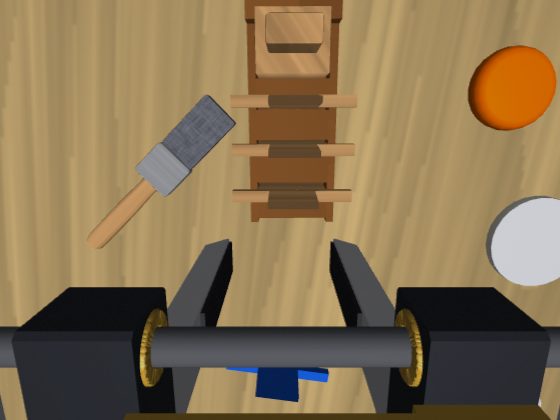

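Run:
```python
from h import *
np.set_printoptions(suppress=True,precision=4)
T=np.load('w4.npz'); im,d=T['im'],T['d']; ci=dict(camera_info('wrist'),rvec=T['rvec'],tvec=T['tvec'])
W=cloud(ci,d); v,u=np.mgrid[:420,:560]
for r in (101,150,196):
    m=(abs(v-r)<16)&(u>222)&(u<365)&(W[...,2]>.06)&(W[...,2]<.078); P=W[m]
    rc=cv2.minAreaRect((P[:,:2]*1000).astype(np.float32)); print('arms',m.sum(),P[:,2].mean(),rc)
    mt=(abs(v-r)<25)&(u>222)&(u<365)&(W[...,2]>.082); Q=W[mt]; 
    rc2=cv2.minAreaRect((Q[:,:2]*1000).astype(np.float32)); print('  tab',mt.sum(),Q[:,2].max(),rc2)
m=(v<100)&(u>240)&(u<345)&(W[...,2]>.10); P=W[m]; print('wtab',P[:,2].max(),cv2.minAreaRect((P[:,:2]*1000).astype(np.float32)))
m=(v<100)&(u>240)&(u<345)&(W[...,2]>.062)&(W[...,2]<.074); P=W[m]; print('wtop',P[:,2].mean(),cv2.minAreaRect((P[:,:2]*1000).astype(np.float32)))
m=(v<230)&(u>240)&(u<345)&(W[...,2]>.032)&(W[...,2]<.044); P=W[m]; print('rack',P[:,2].mean(),cv2.minAreaRect((P[:,:2]*1000).astype(np.float32)))
a=cv2.resize(im[0:225,215:375],None,fx=2.6,fy=2.6,interpolation=cv2.INTER_CUBIC); save(a,'w4a.png')
```

```text
arms 991 0.07012217760220753 ((509.70208740234375, -208.12913513183594), (103.62476348876953, 9.538046836853027), 7.283522605895996)
  tab 596 0.10764205943006011 ((510.01641845703125, -208.21182250976562), (39.848716735839844, 7.094265460968018), 7.062228679656982)
arms 1037 0.06997805496441138 ((514.6383056640625, -247.175048828125), (104.27044677734375, 9.75821304321289), 7.228182792663574)
  tab 606 0.10733170514343474 ((514.6453247070312, -246.58648681640625), (39.86735534667969, 6.604501247406006), 7.274695873260498)
arms 1135 0.0697710165689542 ((518.9506225585938, -286.9344482421875), (103.98707580566406, 10.209156036376953), 7.33997917175293)
  tab 721 0.10703377662880818 ((518.8135986328125, -286.2312927246094), (39.88328170776367, 6.797759532928467), 7.292393207550049)
wtab 0.11224202941480708 ((505.48681640625, -180.07054138183594), (39.72318649291992, 57.796573638916016), 9.178400039672852)
wtop 0.06763389052280477 ((504.7334289550781, -171.75234985351562), (84.54679870605469, 70.5163803100586), 7.212422847747803)
rack 0.03739710186777803 ((512.6708984375, -230.870361328125), (80.21990203857422, 178.16847229003906), 7.379647254943848)
```

View pics/w4a.png

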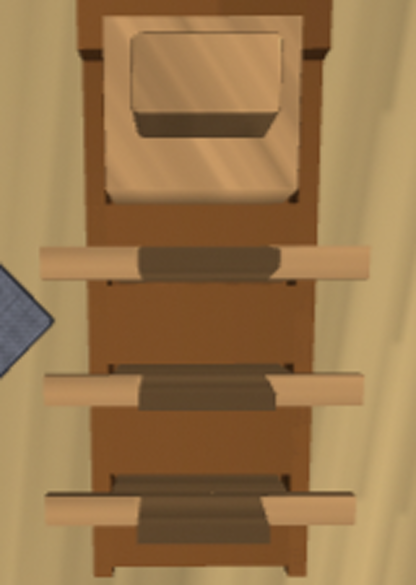

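drive_tool([
  {"xyz": [0.37,0.13,-0.4],"yaw": 0},
  {"xyz": [0,0,-0.9],"yaw": 0},
  {"xyz": [0,0,-1],"yaw": 0},
  {"xyz": [0,0,-1],"yaw": 0},
  {"xyz": [0,0,-1],"yaw": 0},
  {"xyz": [0,0,-0.7],"yaw": 0},
  {"xyz": [0,0,-0.2],"yaw": 0},
  {"xyz": [0,0,0],"yaw": 0},
], hand=64)

```text
clock: 10.77
position: [0.5181, -0.2856, 0.0778]
orientation: [0.998, 0.064, -0.002, -0.002]
force: [-0.9, 0.4, -0.2]
opening: 0.0641
```

drive_tool([
  {"xyz": [0,0,0],"yaw": 0},
  {"xyz": [0,0,0],"yaw": 0},
  {"xyz": [0,0,0],"yaw": 0},
  {"xyz": [0,0,0],"yaw": 0},
  {"xyz": [0,0,0],"yaw": 0},
  {"xyz": [0,0,0],"yaw": 0},
], hand=34, force=30)

```text
clock: 11.27
position: [0.5201, -0.2881, 0.0817]
orientation: [0.998, 0.063, 0.001, 0.001]
force: [0.3, -1.2, 4.9]
opening: 0.0394
```

drive_tool([
  {"xyz": [0,0,0],"yaw": 0},
  {"xyz": [0,0,0],"yaw": 0},
])

```text
clock: 11.43
position: [0.5201, -0.2881, 0.0817]
orientation: [0.998, 0.063, 0.001, 0.001]
force: [-0.3, 0.5, 5.6]
opening: 0.0396
```

drive_tool([
  {"xyz": [0,0,0.3],"yaw": 0},
  {"xyz": [0,0,0.6],"yaw": 0},
  {"xyz": [0,0,0.8],"yaw": 0},
  {"xyz": [0,0,0.8],"yaw": 0},
  {"xyz": [0,0,0.8],"yaw": 0},
  {"xyz": [0,0,0.8],"yaw": 0},
  {"xyz": [0,0,0.4],"yaw": 0},
  {"xyz": [0,0,0],"yaw": 0},
])

```text
clock: 12.1
position: [0.5204, -0.2884, 0.1957]
orientation: [0.998, 0.063, 0.002, 0.002]
force: [-0.0, -1.1, -0.3]
opening: 0.0399
```

drive_tool([
  {"xyz": [0.37,0.5,0.4],"yaw": -0.15},
  {"xyz": [0.37,1,0.2],"yaw": -0.15},
  {"xyz": [0.37,1,0],"yaw": -0.15},
  {"xyz": [0.37,1,0],"yaw": -0.15},
  {"xyz": [0.37,1,0],"yaw": -0.15},
  {"xyz": [0.37,1,0],"yaw": -0.15},
  {"xyz": [0.37,1,0],"yaw": -0.15},
  {"xyz": [0.37,1,0],"yaw": -0.15},
])

```text
clock: 12.77
position: [0.5922, -0.0983, 0.2055]
orientation: [1.0, 0.0, -0.002, -0.001]
force: [0.9, -0.5, -1.0]
opening: 0.0397
```

drive_tool([
  {"xyz": [0,1,0],"yaw": 0},
  {"xyz": [0,1,0],"yaw": 0},
  {"xyz": [0,1,0],"yaw": 0},
  {"xyz": [0,1,0],"yaw": 0},
  {"xyz": [0,0.6,0],"yaw": 0},
  {"xyz": [0,0,0],"yaw": 0},
  {"xyz": [0,0,0],"yaw": 0},
  {"xyz": [0,0,0],"yaw": 0},
])

```text
clock: 13.43
position: [0.5925, 0.0143, 0.2066]
orientation: [1.0, 0.001, -0.001, 0.0]
force: [-0.7, -0.4, -0.7]
opening: 0.0393
```

Run:
```python
from h import *
s=sense(); print(s['clock'],s['position'],s['orientation'],s['force'])
ci,im,d=cam('wrist'); save(im,'w5.png'); np.savez('w5.npz',im=im,d=d,rvec=ci['rvec'],tvec=ci['tvec'])
ci,im,d=cam('scene'); save(im[120:400,150:560],'s5.png')
```

```text
13.4333 [0.59254798 0.01428921 0.20660197] [ 9.99999411e-01  5.14259796e-04 -9.16766691e-04  2.69438318e-04] [-0.71831903 -0.35183495 -0.70972451]
```

View pics/w5.png

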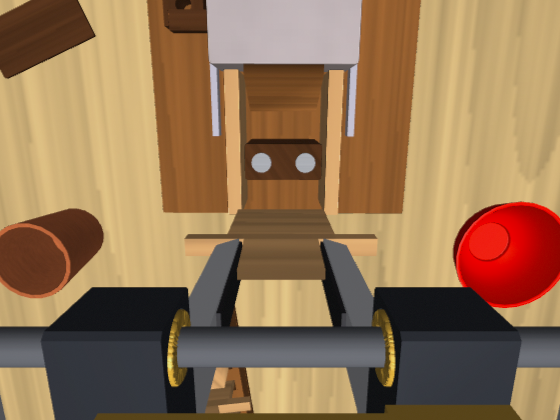

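View pics/s5.png

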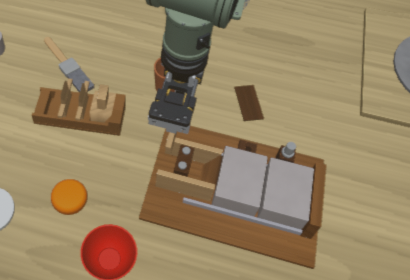

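```bash
cat > shim.py <<'E'
from h import *
np.set_printoptions(suppress=True,precision=4)
def meas(f):
    T=np.load(f); im,d=T['im'],T['d']; ci=dict(camera_info('wrist'),rvec=T['rvec'],tvec=T['tvec'])
    W=cloud(ci,d); v,u=np.mgrid[:420,:560]
    b=(u>240)&(u<320)&(v>205)&(v<238); P=W[b&(W[...,2]>.09)]; print('front body',np.polyfit(P[:,2],P[:,1],1),P[:,2].min(),P[:,2].max(),'y',P[:,1].mean(), 'x',np.polyfit(P[:,0],P[:,1],1)[0])
    for q in ((186,216),(350,378)):
        a=(u>q[0])&(u<q[1])&(v>228)&(v<258)&(W[...,2]>.15); P=W[a]; print('arm',len(P),np.percentile(P,[2,50,98],axis=0))
        # top face points
        P=P[P[:,2]>np.percentile(P[:,2],60)]; print(P.mean(0))
    t=(u>240)&(u<320)&(v>240)&(v<280)&(W[...,2]>.15); P=W[t]; print('tab',np.polyfit(P[:,2],P[:,1],1),np.percentile(P,[2,50,98],axis=0))
E
python3 -c "
from shim import *
meas('w5.npz')"
```

```text
front body [-0.0013  0.0204] 0.13147957120005627 0.19483825115939368 y 0.020218314278071824 x 0.0005125574058213838
arm 650 [[0.5422 0.0105 0.1883]
 [0.5498 0.0173 0.1953]
 [0.5627 0.0238 0.229 ]]
[0.5514 0.017  0.2013]
arm 565 [[0.6309 0.0106 0.188 ]
 [0.6377 0.0167 0.1949]
 [0.6444 0.0205 0.1964]]
[0.6373 0.0157 0.1962]
tab [-0.1411  0.0486] [[0.5744 0.0129 0.1992]
 [0.5926 0.0182 0.2212]
 [0.6108 0.02   0.2311]]
```

drive_tool([
  {"xyz": [0.08,0.5,0],"yaw": 0},
  {"xyz": [0,0.8,0],"yaw": 0},
  {"xyz": [0,0.6,0],"yaw": 0},
  {"xyz": [0,0.19,-0.4],"yaw": 0},
  {"xyz": [0,0,-0.7],"yaw": 0},
  {"xyz": [0,0,-0.7],"yaw": 0},
  {"xyz": [0,0,0],"yaw": 0},
  {"xyz": [0,0,0],"yaw": 0},
])

```text
clock: 14.2
position: [0.5938, 0.0671, 0.1609]
orientation: [1.0, 0.0, -0.002, 0.0]
force: [0.6, 0.3, -0.4]
opening: 0.0394
```

Run:
```python
from h import *
s=sense(); print(s['clock'],s['position'],s['orientation'],s['force'])
ci,im,d=cam('wrist'); save(im,'w6.png'); np.savez('w6.npz',im=im,d=d,rvec=ci['rvec'],tvec=ci['tvec'])
import shim; shim.meas('w6.npz')
```

```text
14.2 [0.59381406 0.06707126 0.16087485] [ 9.99998080e-01  4.60338632e-04 -1.90459238e-03  1.36388833e-05] [ 0.61930738  0.25878736 -0.36898855]
front body [-0.0024  0.0733] 0.09003071421560102 0.14870979822292496 y 0.0730495697855015 x 0.0006281777721426295
arm 214 [[0.5438 0.0637 0.15  ]
 [0.5525 0.0697 0.1504]
 [0.5645 0.0769 0.1853]]
[0.5572 0.0727 0.1668]
arm 55 [[0.6258 0.0637 0.15  ]
 [0.6384 0.07   0.1503]
 [0.6447 0.0763 0.1842]]
[0.6351 0.0702 0.1566]
tab [-0.1427  0.0953] [[0.5758 0.0657 0.1538]
 [0.5939 0.0711 0.1755]
 [0.612  0.0728 0.1853]]
```

View pics/w6.png

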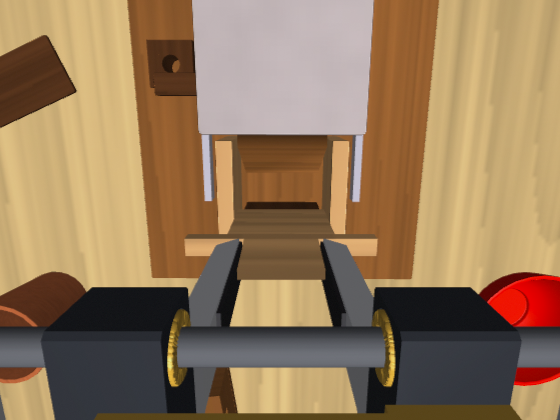

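drive_tool([
  {"xyz": [0.03,-0.02,-0.5],"yaw": 0},
  {"xyz": [0,0,-0.7],"yaw": 0},
  {"xyz": [0,0,-0.7],"yaw": 0},
  {"xyz": [0,0,-0.5],"yaw": 0},
  {"xyz": [0,0,-0.2],"yaw": 0},
  {"xyz": [0,0,0],"yaw": 0},
  {"xyz": [0,0,0],"yaw": 0},
])

```text
clock: 14.83
position: [0.5963, 0.0668, 0.098]
orientation: [1.0, 0.001, 0.0, 0.0]
force: [-0.2, 0.4, -0.7]
opening: 0.0396
```

drive_tool([
  {"xyz": [0,0,-0.08],"yaw": 0},
  {"xyz": [0,0,-0.08],"yaw": 0},
  {"xyz": [0,0,0],"yaw": 0},
  {"xyz": [0,0,0],"yaw": 0},
])

```text
clock: 15.17
position: [0.5961, 0.0669, 0.0941]
orientation: [1.0, 0.001, 0.0, 0.0]
force: [0.3, -0.5, 0.1]
opening: 0.0401
```

drive_tool([
  {"xyz": [0,0,-0.1],"yaw": 0},
  {"xyz": [0,0,-0.06],"yaw": 0},
  {"xyz": [0,0,0],"yaw": 0},
  {"xyz": [0,0,0],"yaw": 0},
])

```text
clock: 15.5
position: [0.5966, 0.0669, 0.0907]
orientation: [1.0, 0.001, 0.001, 0.0]
force: [-1.3, 0.1, 4.1]
opening: 0.0398
```

drive_tool([
  {"xyz": [0,-0.06,0.06],"yaw": 0},
  {"xyz": [0,0,0],"yaw": 0},
  {"xyz": [0,0,0],"yaw": 0},
])

```text
clock: 15.75
position: [0.5955, 0.0653, 0.0908]
orientation: [1.0, 0.001, -0.0, -0.0]
force: [-0.3, -0.3, 0.7]
opening: 0.0397
```

drive_tool([
  {"xyz": [0,0,0],"yaw": 0},
  {"xyz": [0,0,0],"yaw": 0},
  {"xyz": [0,0,0],"yaw": 0},
  {"xyz": [0,0,0],"yaw": 0},
], hand=64)

```text
clock: 16.08
position: [0.5957, 0.0653, 0.091]
orientation: [1.0, 0.001, -0.0, 0.0]
force: [0.6, -0.0, 0.0]
opening: 0.0621
```

drive_tool([
  {"xyz": [0,0,0.5],"yaw": 0},
  {"xyz": [0,0,1],"yaw": 0},
  {"xyz": [0,0,1],"yaw": 0},
  {"xyz": [0,-1,1],"yaw": 0},
  {"xyz": [0,-1,0.4],"yaw": 0},
  {"xyz": [0,-0.4,0],"yaw": 0},
  {"xyz": [0,0,0],"yaw": 0},
  {"xyz": [0,0,0],"yaw": 0},
])

```text
clock: 16.75
position: [0.5951, 0.0055, 0.1879]
orientation: [1.0, 0.0, -0.001, -0.001]
force: [0.2, -0.1, -1.0]
opening: 0.0639
```

Run:
```python
from h import *
s=sense(); print(s['clock'],s['position'],s['orientation'],s['force'])
ci,im,d=cam('wrist'); save(im,'w7.png'); np.savez('w7.npz',im=im,d=d,rvec=ci['rvec'],tvec=ci['tvec'])
W=cloud(ci,d); x,y,z=W[...,0],W[...,1],W[...,2]
m=(x>.57)&(x<.62)&(z>.03)&(z<.07)&(y>.06)&(y<.085); P=W[m]; print('shimfront',len(P),np.median(P[:,1]),np.polyfit(P[:,2],P[:,1],1)[0],np.polyfit(P[:,0],P[:,1],1)[0])
m=(z>.076)&(z<.084)&(y>.055)&(y<.08)&(x>.53)&(x<.66); P=W[m]; print('arms',len(P),np.percentile(P,[1,50,99],axis=0))
```

```text
16.75 [0.59505976 0.00550485 0.18787683] [ 9.99999491e-01  3.09052908e-07 -8.50927264e-04 -5.42737419e-04] [ 0.1935734 -0.1459602 -0.9722215]
shimfront 62 0.07134865542659982 0.015606218643789138 -3.829556258572103e-05
arms 1831 [[0.54471176 0.05521689 0.07625754]
 [0.59465926 0.06357096 0.07894028]
 [0.64671581 0.07106161 0.08323865]]
```

View pics/w7.png

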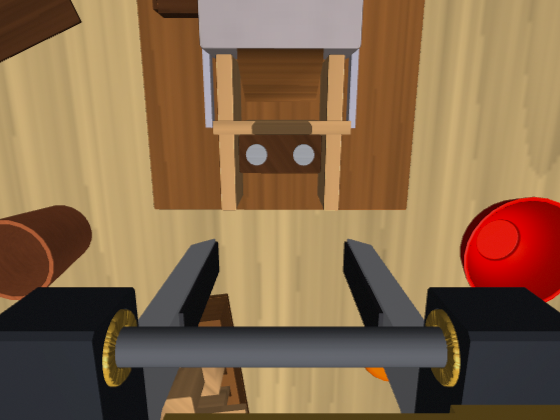

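drive_tool([
  {"xyz": [-0.4,-1,0],"yaw": 0.15},
  {"xyz": [-0.4,-1,0],"yaw": 0.15},
  {"xyz": [-0.4,-1,0],"yaw": 0.15},
  {"xyz": [-0.4,-1,0],"yaw": 0.15},
  {"xyz": [-0.4,-1,0],"yaw": 0.15},
  {"xyz": [-0.4,-1,0],"yaw": 0.15},
  {"xyz": [-0.4,-1,0],"yaw": 0.15},
  {"xyz": [-0.4,-1,0],"yaw": 0.15},
])

```text
clock: 17.47
position: [0.5147, -0.1938, 0.1869]
orientation: [0.998, 0.065, -0.001, -0.001]
force: [0.1, -0.1, -0.5]
opening: 0.0646
```

drive_tool([
  {"xyz": [0,-1,0],"yaw": 0},
  {"xyz": [0,-0.97,0],"yaw": 0},
  {"xyz": [0,0,0],"yaw": 0},
  {"xyz": [0,0,0],"yaw": 0},
])

```text
clock: 17.8
position: [0.5153, -0.2432, 0.1871]
orientation: [0.998, 0.063, -0.001, -0.001]
force: [0.4, 0.6, 0.0]
opening: 0.064
```

Down 105 mm = 4.2 units.

drive_tool([
  {"xyz": [-0.04,-0.02,-0.5],"yaw": 0},
  {"xyz": [0,0,-1],"yaw": 0},
  {"xyz": [0,0,-1],"yaw": 0},
  {"xyz": [0,0,-1],"yaw": 0},
  {"xyz": [0,0,-0.5],"yaw": 0},
  {"xyz": [0,0,-0.2],"yaw": 0},
  {"xyz": [0,0,0],"yaw": 0},
  {"xyz": [0,0,0],"yaw": 0},
])

```text
clock: 18.47
position: [0.5155, -0.2441, 0.0842]
orientation: [0.998, 0.064, 0.0, 0.0]
force: [-0.0, -0.3, -0.4]
opening: 0.0643
```

drive_tool([
  {"xyz": [0,0,0],"yaw": 0},
  {"xyz": [0,0,0],"yaw": 0},
  {"xyz": [0,0,0],"yaw": 0},
  {"xyz": [0,0,0],"yaw": 0},
  {"xyz": [0,0,0],"yaw": 0},
  {"xyz": [0,0,0],"yaw": 0},
  {"xyz": [0,0,0],"yaw": 0},
], hand=34)

```text
clock: 19.05
position: [0.5154, -0.2449, 0.0846]
orientation: [0.998, 0.063, 0.001, 0.001]
force: [-0.9, 0.2, 4.8]
opening: 0.0396
```

drive_tool([
  {"xyz": [0,0,0.3],"yaw": 0},
  {"xyz": [0,0,0.6],"yaw": 0},
  {"xyz": [0,0,0.8],"yaw": 0},
  {"xyz": [0,0,0.8],"yaw": 0},
  {"xyz": [0,0,0.8],"yaw": 0},
  {"xyz": [0,0,0.8],"yaw": 0},
  {"xyz": [0,0,0.8],"yaw": 0},
  {"xyz": [0,0,0],"yaw": 0},
])

```text
clock: 19.72
position: [0.5171, -0.2459, 0.2109]
orientation: [0.998, 0.063, 0.003, 0.002]
force: [0.2, -0.3, 0.1]
opening: 0.0396
```

drive_tool([
  {"xyz": [0.39,0.6,0],"yaw": -0.15},
  {"xyz": [0.39,1,0],"yaw": -0.15},
  {"xyz": [0.39,1,0],"yaw": -0.15},
  {"xyz": [0.39,1,0],"yaw": -0.15},
  {"xyz": [0.39,1,0],"yaw": -0.15},
  {"xyz": [0.39,1,0],"yaw": -0.15},
  {"xyz": [0.39,1,0],"yaw": -0.15},
  {"xyz": [0.39,1,0],"yaw": -0.15},
])

```text
clock: 20.38
position: [0.5922, -0.0529, 0.2044]
orientation: [1.0, 0.0, -0.001, -0.0]
force: [-0.7, -0.1, -0.6]
opening: 0.0395
```

drive_tool([
  {"xyz": [0,1,0],"yaw": 0},
  {"xyz": [0,1,0],"yaw": 0},
  {"xyz": [0,0.8,0],"yaw": 0},
  {"xyz": [0,0,0],"yaw": 0},
  {"xyz": [0,0,0],"yaw": 0},
  {"xyz": [0,0,0],"yaw": 0},
])

```text
clock: 20.88
position: [0.5923, 0.015, 0.2051]
orientation: [1.0, 0.001, -0.001, 0.0]
force: [0.7, -0.9, -0.8]
opening: 0.0397
```

Run:
```python
from h import *
s=sense(); print(s['clock'],s['position'],s['orientation'],s['force'])
ci,im,d=cam('wrist'); save(im,'w8.png'); np.savez('w8.npz',im=im,d=d,rvec=ci['rvec'],tvec=ci['tvec'])
import shim; shim.meas('w8.npz')
```

```text
20.8833 [0.59229092 0.01502936 0.2051404 ] [ 9.99999413e-01  6.62235906e-04 -8.15685806e-04  2.65389154e-04] [ 0.67818271 -0.88214168 -0.79926702]
front body [-0.0006  0.0176] 0.12804450403089895 0.183183930116762 y 0.017527401338472633 x 0.0010317119899306065
arm 573 [[0.541  0.0089 0.1833]
 [0.5486 0.0153 0.1908]
 [0.5624 0.0245 0.2278]]
[0.551  0.0157 0.1979]
arm 475 [[0.6313 0.009  0.1832]
 [0.6378 0.0147 0.1905]
 [0.6442 0.0179 0.1919]]
[0.637  0.0136 0.192 ]
tab [-0.093   0.0354] [[0.5733 0.0123 0.1888]
 [0.5923 0.0159 0.2122]
 [0.6113 0.0176 0.2265]]
```

View pics/w8.png

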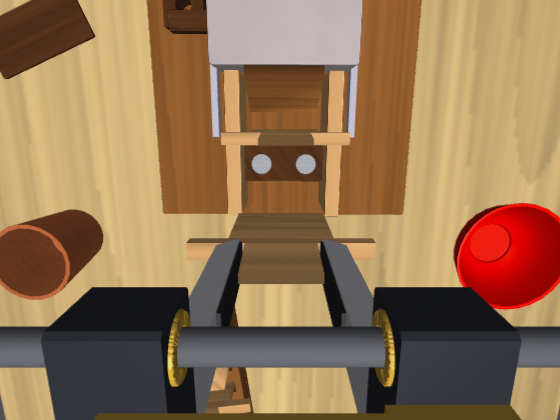

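drive_tool([
  {"xyz": [0.1,0.6,0],"yaw": 0},
  {"xyz": [0,0.9,0],"yaw": 0},
  {"xyz": [0,0.8,0],"yaw": 0},
  {"xyz": [0,0.32,0],"yaw": 0},
  {"xyz": [0,0,0],"yaw": 0},
  {"xyz": [0,0,0],"yaw": 0},
  {"xyz": [0,0,0],"yaw": 0},
])

```text
clock: 21.52
position: [0.5954, 0.0797, 0.2061]
orientation: [1.0, 0.0, -0.0, 0.0]
force: [0.2, -0.0, -0.1]
opening: 0.0396
```

Run:
```python
from h import *
s=sense(); print(s['clock'],s['position'],s['orientation'],s['force'])
ci,im,d=cam('wrist'); save(im,'w9.png'); np.savez('w9.npz',im=im,d=d,rvec=ci['rvec'],tvec=ci['tvec'])
import shim; shim.meas('w9.npz')
```

```text
21.5167 [0.59542273 0.07970181 0.20609367] [ 9.99999920e-01  7.74189047e-05 -5.58811799e-05  3.88841652e-04] [ 0.23242428 -0.02720357 -0.06472146]
front body [-0.0003  0.0822] 0.1282282008427708 0.18396928776121937 y 0.08217999896513078 x -0.0006465563985922198
arm 575 [[0.5443 0.0737 0.1845]
 [0.5518 0.08   0.1918]
 [0.5655 0.0892 0.2289]]
[0.554  0.0803 0.199 ]
arm 478 [[0.6345 0.0735 0.1844]
 [0.6409 0.0793 0.1915]
 [0.6473 0.0825 0.1929]]
[0.6409 0.0782 0.1929]
tab [-0.0932  0.1002] [[0.5764 0.077  0.19  ]
 [0.5955 0.0806 0.2132]
 [0.6145 0.0823 0.2274]]
```

drive_tool([
  {"xyz": [0,0.04,0],"yaw": 0},
  {"xyz": [0,0,-0.5],"yaw": 0},
  {"xyz": [0,0,-0.8],"yaw": 0},
  {"xyz": [0,0,-0.8],"yaw": 0},
  {"xyz": [0,0,-0.8],"yaw": 0},
  {"xyz": [0,0,-0.7],"yaw": 0},
  {"xyz": [0,0,-0.4],"yaw": 0},
  {"xyz": [0,0,0],"yaw": 0},
])

```text
clock: 22.23
position: [0.5925, 0.0818, 0.1024]
orientation: [1.0, 0.001, -0.003, 0.0]
force: [0.4, -0.3, -0.8]
opening: 0.0395
```

drive_tool([
  {"xyz": [0,0,0],"yaw": 0},
  {"xyz": [0,0,0],"yaw": 0},
])

```text
clock: 22.4
position: [0.5963, 0.082, 0.1072]
orientation: [1.0, 0.001, 0.001, 0.0]
force: [-1.4, -0.6, -0.6]
opening: 0.04
```

drive_tool([
  {"xyz": [0,-0.03,-0.2],"yaw": 0},
  {"xyz": [0,0,-0.2],"yaw": 0},
  {"xyz": [0,0,-0.1],"yaw": 0},
  {"xyz": [0,0,-0.05],"yaw": 0},
  {"xyz": [0,0,0],"yaw": 0},
  {"xyz": [0,0,0],"yaw": 0},
])

```text
clock: 22.9
position: [0.5961, 0.0814, 0.0936]
orientation: [1.0, 0.001, 0.001, 0.0]
force: [-0.1, 0.2, 5.4]
opening: 0.0398
```

Seated. Nudge toward A, release, retreat.

drive_tool([
  {"xyz": [0,-0.06,0.08],"yaw": 0},
  {"xyz": [0,0,0],"yaw": 0},
  {"xyz": [0,0,0],"yaw": 0},
])

```text
clock: 23.15
position: [0.595, 0.0798, 0.094]
orientation: [1.0, 0.001, -0.0, -0.0]
force: [0.1, 0.5, -0.1]
opening: 0.0398
```

drive_tool([
  {"xyz": [0,0,0],"yaw": 0},
  {"xyz": [0,0,0],"yaw": 0},
  {"xyz": [0,0,0],"yaw": 0},
  {"xyz": [0,0,0],"yaw": 0},
], hand=64)

```text
clock: 23.48
position: [0.5953, 0.0799, 0.0943]
orientation: [1.0, 0.001, -0.0, -0.0]
force: [0.5, -0.4, -0.4]
opening: 0.0625
```

drive_tool([
  {"xyz": [0,0,0.5],"yaw": 0},
  {"xyz": [0,0,1],"yaw": 0},
  {"xyz": [0,0,1],"yaw": 0},
  {"xyz": [0,-1,1],"yaw": 0},
  {"xyz": [0,-1,0.4],"yaw": 0},
  {"xyz": [0,-1,0],"yaw": 0},
  {"xyz": [0,0,0],"yaw": 0},
  {"xyz": [0,0,0],"yaw": 0},
])

```text
clock: 24.15
position: [0.5957, 0.0039, 0.1931]
orientation: [1.0, -0.0, 0.001, -0.0]
force: [-0.3, 0.4, 0.2]
opening: 0.0639
```

Run:
```python
from h import *
s=sense(); print(s['clock'],s['position'],s['orientation'],s['force'])
ci,im,d=cam('wrist'); save(im,'w10.png'); np.savez('w10.npz',im=im,d=d,rvec=ci['rvec'],tvec=ci['tvec'])
W=cloud(ci,d); x,y,z=W[...,0],W[...,1],W[...,2]
m=(z>.076)&(z<.084)&(y>.055)&(y<.095)&(x>.53)&(x<.66); P=W[m]; print('arms',len(P),np.percentile(P,[1,50,99],axis=0))
m=(z>.105)&(y>.055)&(y<.095)&(x>.53)&(x<.66); P=W[m]; print('tabs',np.sort(P[:,1].round(3))[::15],P[:,2].max())
```

```text
24.15 [0.5956658  0.00392951 0.19313935] [ 9.99999620e-01 -4.84099918e-04  7.12376234e-04 -1.31140631e-04] [-0.31854708  0.41234078  0.23298988]
arms 2618 [[0.54409386 0.05548978 0.07618552]
 [0.59332245 0.06846497 0.07913508]
 [0.64648238 0.08178642 0.0810224 ]]
tabs [0.064 0.064 0.064 0.064 0.065 0.065 0.065 0.065 0.065 0.065 0.065 0.065
 0.066 0.066 0.066 0.066 0.067 0.067 0.067 0.067 0.067 0.067 0.067 0.067
 0.068 0.068 0.068 0.068 0.069 0.069 0.069 0.069 0.069 0.069 0.069 0.069
 0.074 0.074 0.074 0.074 0.075 0.075 0.075 0.075 0.076 0.076 0.076 0.076
 0.076 0.076 0.076 0.076 0.077 0.077 0.077 0.077 0.078 0.078 0.078 0.078
 0.078 0.078 0.078 0.079 0.079 0.079 0.079 0.08  0.08  0.08  0.08  0.08 ] 0.11703990183214429
```

View pics/w10.png

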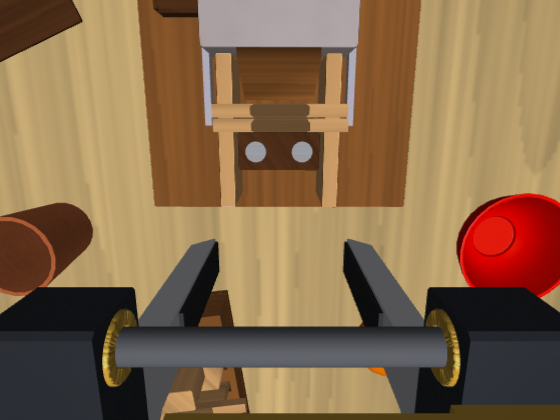

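Run:
```python
from h import *
for f in ['w4.npz']:
    T=np.load(f); im,d=T['im'],T['d']; ci=dict(camera_info('wrist'),rvec=T['rvec'],tvec=T['tvec'])
    W=cloud(ci,d); v,u=np.mgrid[:420,:560]
    m=(v<60)&(u>240)&(u<345)&(W[...,2]>.105); P=W[m]; print('wtab',P[:,2].mean(),cv2.minAreaRect((P[:,:2]*1000).astype(np.float32)))
    m=(v<85)&(u>240)&(u<345)&(W[...,2]>.062)&(W[...,2]<.0745); P=W[m]; print('wtop',P[:,2].mean(),cv2.minAreaRect((P[:,:2]*1000).astype(np.float32)))
# top cam now
ci,im,d=cam('top'); W=cloud(ci,d); x,y,z=W[...,0],W[...,1],W[...,2]
m=(z>.1)&(y>-.19)&(y<-.12)&(x>.46)&(x<.55); P=W[m]; print(len(P), P.mean(0), cv2.minAreaRect((P[:,:2]*1000).astype(np.float32)))
```

```text
wtab 0.10908238558666167 ((502.5880432128906, -161.2735137939453), (39.65853500366211, 20.6279296875), 7.591760158538818)
wtop 0.06739876137800728 ((502.74542236328125, -161.35829162597656), (60.14928436279297, 49.51237869262695), 7.399013519287109)
185 [ 0.50137832 -0.16121691  0.10937876] ((501.73919677734375, -161.55499267578125), (39.78172302246094, 19.856124877929688), 7.025496959686279)
```

drive_tool([
  {"xyz": [-0.53,-0.94,0],"yaw": 0.17},
  {"xyz": [-0.53,-0.94,0],"yaw": 0.17},
  {"xyz": [-0.53,-0.94,0],"yaw": 0.17},
  {"xyz": [-0.53,-0.94,0],"yaw": 0.17},
  {"xyz": [-0.53,-0.94,0],"yaw": 0.17},
  {"xyz": [-0.53,-0.94,0],"yaw": 0.17},
  {"xyz": [-0.53,-0.94,0],"yaw": 0.18},
  {"xyz": [0,0,0],"yaw": 0},
])

```text
clock: 24.92
position: [0.5008, -0.1617, 0.1916]
orientation: [0.998, 0.063, -0.001, 0.0]
force: [0.3, -0.2, 0.5]
opening: 0.0641
```

drive_tool([
  {"xyz": [0,0,-0.5],"yaw": 0},
  {"xyz": [0,0,-1],"yaw": 0},
  {"xyz": [0,0,-0.5],"yaw": 0},
  {"xyz": [0,0,0],"yaw": 0},
])

```text
clock: 25.25
position: [0.5004, -0.1567, 0.1383]
orientation: [0.998, 0.064, -0.003, -0.002]
force: [-1.2, 1.1, -0.7]
opening: 0.0641
```

drive_tool([
  {"xyz": [0.05,0,-0.7],"yaw": 0},
  {"xyz": [0,0,-0.9],"yaw": 0},
  {"xyz": [0,0,-0.6],"yaw": 0},
  {"xyz": [0,0,-0.2],"yaw": 0},
  {"xyz": [0,0,0],"yaw": 0},
  {"xyz": [0,0,0],"yaw": 0},
])

```text
clock: 25.75
position: [0.5047, -0.1593, 0.0828]
orientation: [0.998, 0.064, 0.0, 0.0]
force: [0.5, -0.9, 0.0]
opening: 0.0638
```

drive_tool([
  {"xyz": [-0.05,-0.08,-0.2],"yaw": 0},
  {"xyz": [0,0,-0.15],"yaw": 0},
  {"xyz": [0,0,0],"yaw": 0},
  {"xyz": [0,0,0],"yaw": 0},
])

```text
clock: 26.08
position: [0.5026, -0.1617, 0.0734]
orientation: [0.998, 0.063, 0.0, 0.0]
force: [0.0, -0.3, -0.6]
opening: 0.0636
```

drive_tool([
  {"xyz": [0,0,0],"yaw": 0},
  {"xyz": [0,0,0],"yaw": 0},
  {"xyz": [0,0,0],"yaw": 0},
  {"xyz": [0,0,0],"yaw": 0},
  {"xyz": [0,0,0],"yaw": 0},
  {"xyz": [0,0,0],"yaw": 0},
  {"xyz": [0,0,0],"yaw": 0},
], hand=30, force=55)

```text
clock: 26.67
position: [0.5027, -0.1617, 0.0733]
orientation: [0.998, 0.063, 0.0, 0.0]
force: [0.4, 0.4, 0.7]
opening: 0.0397
```

drive_tool([
  {"xyz": [0,0,0.3],"yaw": 0},
  {"xyz": [0,0,0.6],"yaw": 0},
  {"xyz": [0,0,0.9],"yaw": 0},
  {"xyz": [0,0,1],"yaw": 0},
  {"xyz": [0,0,1],"yaw": 0},
  {"xyz": [0,0,0.8],"yaw": 0},
  {"xyz": [0,0,0.4],"yaw": 0},
  {"xyz": [0,0,0],"yaw": 0},
])

```text
clock: 27.33
position: [0.5043, -0.1625, 0.2013]
orientation: [0.998, 0.064, 0.003, 0.001]
force: [0.9, 0.2, -0.8]
opening: 0.0397
```

drive_tool([
  {"xyz": [0.45,0.6,0.1],"yaw": -0.15},
  {"xyz": [0.45,1,0.1],"yaw": -0.15},
  {"xyz": [0.45,1,0],"yaw": -0.15},
  {"xyz": [0.45,1,0],"yaw": -0.15},
  {"xyz": [0.45,1,0],"yaw": -0.15},
  {"xyz": [0.45,1,0],"yaw": -0.15},
  {"xyz": [0.45,1,0],"yaw": -0.15},
  {"xyz": [0.45,1,0],"yaw": -0.15},
])

```text
clock: 28.0
position: [0.5916, 0.0298, 0.2008]
orientation: [1.0, 0.0, -0.002, -0.0]
force: [0.8, 0.1, -0.3]
opening: 0.0398
```

drive_tool([
  {"xyz": [0,1,0],"yaw": 0},
  {"xyz": [0,1,0],"yaw": 0},
  {"xyz": [0,0.8,0],"yaw": 0},
  {"xyz": [0,0.4,0],"yaw": 0},
  {"xyz": [0,0,0],"yaw": 0},
  {"xyz": [0,0,0],"yaw": 0},
  {"xyz": [0,0,0],"yaw": 0},
])

```text
clock: 28.58
position: [0.5923, 0.1072, 0.2025]
orientation: [1.0, 0.0, -0.001, 0.0]
force: [0.1, -0.9, -1.3]
opening: 0.0398
```

Run:
```python
from h import *
s=sense(); print(s['clock'],s['position'],s['orientation'],s['force'])
ci,im,d=cam('wrist'); save(im,'w11.png'); np.savez('w11.npz',im=im,d=d,rvec=ci['rvec'],tvec=ci['tvec'])
```

```text
28.5833 [0.59230785 0.10717758 0.202471  ] [ 9.99999708e-01  2.43337841e-04 -5.93032674e-04  4.14908692e-04] [ 0.05851965 -0.9102174  -1.27184335]
```

View pics/w11.png

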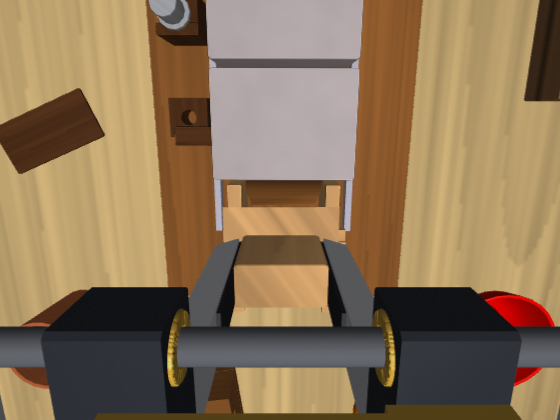

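Run:
```python
from h import *
T=np.load('w11.npz'); im,d=T['im'],T['d']; ci=dict(camera_info('wrist'),rvec=T['rvec'],tvec=T['tvec'])
W=cloud(ci,d); v,u=np.mgrid[:420,:560]
b=(u>228)&(u<338)&(v>200)&(v<232)&(W[...,2]>.18); P=W[b]; print(np.percentile(P,[1,50,99],axis=0).round(4), np.polyfit(P[:,1],P[:,2],1)[0], np.polyfit(P[:,0],P[:,2],1)[0])
b=(u>245)&(u<318)&(v>266)&(v<305)&(W[...,2]>.18); P=W[b]; print('tabtop',np.percentile(P,[1,50,99],axis=0).round(4), np.polyfit(P[:,1],P[:,2],1)[0])
b=(u>238)&(u<325)&(v>238)&(v<262)&(W[...,2]>.18); P=W[b]; print('tabfront',np.percentile(P,[1,50,99],axis=0).round(4))
b=(u>215)&(u<345)&(v>170)&(v<200);  P=W[b]; P=P[(P[:,2]<.06)&(P[:,2]>.0)]; print(P[:,2].min())
```

```text
[[0.5663 0.1186 0.1948]
 [0.5938 0.1253 0.1962]
 [0.6214 0.1318 0.1977]] -0.0012347963541734308 -0.0018077996990060947
tabtop [[0.5783 0.0998 0.2369]
 [0.5931 0.1085 0.2384]
 [0.6078 0.1167 0.2396]] -0.0052865432145120395
tabfront [[0.5731 0.1148 0.2022]
 [0.5928 0.1175 0.2205]
 [0.6137 0.118  0.2342]]
0.00960968778869604
```

drive_tool([
  {"xyz": [0.05,0.03,-0.4],"yaw": 0},
  {"xyz": [0,0,-0.7],"yaw": 0},
  {"xyz": [0,0,-0.7],"yaw": 0},
  {"xyz": [0,0,-0.6],"yaw": 0},
  {"xyz": [0,0,-0.4],"yaw": 0},
  {"xyz": [0,0,0],"yaw": 0},
  {"xyz": [0,0,0],"yaw": 0},
  {"xyz": [0,0,0],"yaw": 0},
])

```text
clock: 29.3
position: [0.5947, 0.1088, 0.134]
orientation: [1.0, 0.0, 0.001, -0.0]
force: [1.1, 0.7, -0.1]
opening: 0.0401
```

Run:
```python
from h import *
s=sense(); print(s['clock'],s['position'],s['orientation'],s['force'])
ci,im,d=cam('wrist'); save(im,'w12.png')
```

```text
29.3 [0.59465706 0.1087824  0.13402951] [ 9.99999575e-01  4.33422393e-04  8.13630114e-04 -2.44196086e-05] [ 1.14147963  0.71857759 -0.12060977]
```

View pics/w12.png

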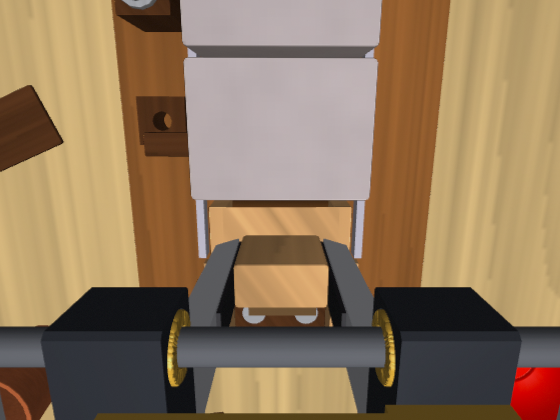

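drive_tool([
  {"xyz": [0,0,-0.2],"yaw": 0},
  {"xyz": [0,0,-0.2],"yaw": 0},
  {"xyz": [0,0,-0.2],"yaw": 0},
  {"xyz": [0,0,-0.1],"yaw": 0},
  {"xyz": [0,0,0],"yaw": 0},
  {"xyz": [0,0,0],"yaw": 0},
])

```text
clock: 29.85
position: [0.5937, 0.1086, 0.1154]
orientation: [1.0, 0.001, -0.0, 0.0]
force: [-0.7, -1.5, -0.1]
opening: 0.04
```

drive_tool([
  {"xyz": [0,0,-0.1],"yaw": 0},
  {"xyz": [0,0,-0.1],"yaw": 0},
  {"xyz": [0,0,0],"yaw": 0},
  {"xyz": [0,0,0],"yaw": 0},
])

```text
clock: 30.18
position: [0.5947, 0.107, 0.1113]
orientation: [1.0, 0.001, 0.001, 0.002]
force: [0.3, -6.0, 1.5]
opening: 0.0395
```

drive_tool([
  {"xyz": [0,-0.08,-0.1],"yaw": 0},
  {"xyz": [0,0,-0.1],"yaw": 0},
  {"xyz": [0,0,0],"yaw": 0},
  {"xyz": [0,0,0],"yaw": 0},
])

```text
clock: 30.52
position: [0.5952, 0.1061, 0.1067]
orientation: [1.0, 0.0, 0.002, 0.001]
force: [1.2, -5.2, 2.2]
opening: 0.0395
```

drive_tool([
  {"xyz": [0,0,-0.1],"yaw": 0},
  {"xyz": [0,0,-0.1],"yaw": 0},
  {"xyz": [0,0,0],"yaw": 0},
  {"xyz": [0,0,0],"yaw": 0},
])

```text
clock: 30.85
position: [0.5954, 0.106, 0.1018]
orientation: [1.0, 0.0, 0.002, 0.001]
force: [-0.6, -5.8, 3.6]
opening: 0.0396
```

drive_tool([
  {"xyz": [0,-0.06,-0.08],"yaw": 0},
  {"xyz": [0,0,-0.08],"yaw": 0},
  {"xyz": [0,0,0],"yaw": 0},
  {"xyz": [0,0,0],"yaw": 0},
])

```text
clock: 31.18
position: [0.5956, 0.1057, 0.0982]
orientation: [1.0, 0.0, 0.002, -0.0]
force: [1.2, -3.3, 5.8]
opening: 0.0396
```

drive_tool([
  {"xyz": [0,0,-0.08],"yaw": 0},
  {"xyz": [0,0,-0.08],"yaw": 0},
  {"xyz": [0,0,0],"yaw": 0},
  {"xyz": [0,0,0],"yaw": 0},
])

```text
clock: 31.52
position: [0.5958, 0.1054, 0.0961]
orientation: [1.0, 0.0, 0.002, -0.0]
force: [-2.1, -4.3, 14.1]
opening: 0.0399
```

drive_tool([
  {"xyz": [0,0,-0.08],"yaw": 0},
  {"xyz": [0,0,-0.04],"yaw": 0},
  {"xyz": [0,0,0],"yaw": 0},
  {"xyz": [0,0,0],"yaw": 0},
])

```text
clock: 31.85
position: [0.5961, 0.1054, 0.0959]
orientation: [1.0, 0.0, 0.002, -0.0]
force: [-7.1, -5.2, 25.7]
opening: 0.0395
```

Run:
```python
from h import *
s=sense(); print(s['clock'],s['position'],s['orientation'],s['force'])
ci,im,d=cam('wrist'); save(im,'w13.png'); np.savez('w13.npz',im=im,d=d,rvec=ci['rvec'],tvec=ci['tvec'])
W=cloud(ci,d); 
ci,im,d=cam('scene'); save(cv2.resize(im[200:390,270:490],None,fx=3,fy=3,interpolation=cv2.INTER_CUBIC),'s13.png')
ci,im,d=cam('top'); save(cv2.resize(im[100:300,60:280],None,fx=3,fy=3,interpolation=cv2.INTER_CUBIC),'t13.png')
```

```text
31.85 [0.59611917 0.10544806 0.09593624] [ 9.99997168e-01  2.89753208e-04  2.35726984e-03 -1.50658743e-04] [-7.05425945 -5.19052754 25.72412871]
```

View pics/w13.png

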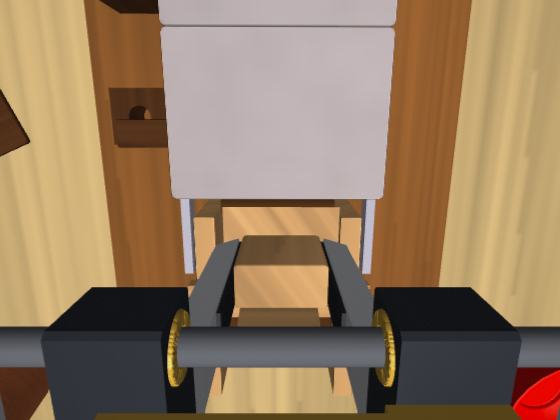

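View pics/s13.png

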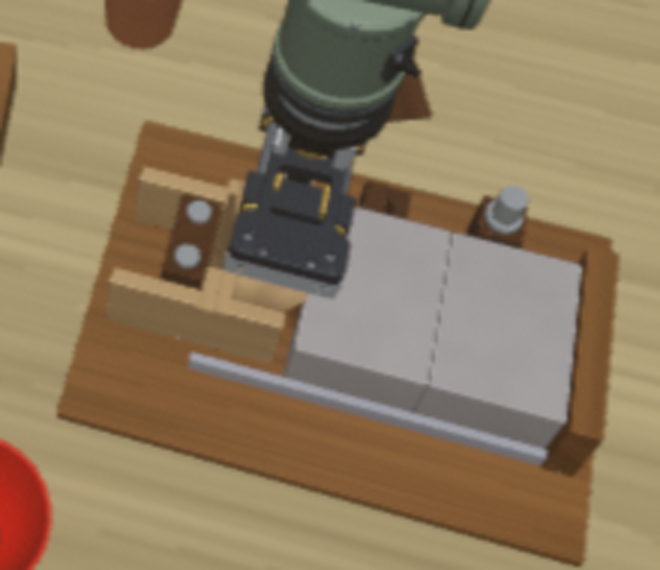

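View pics/t13.png

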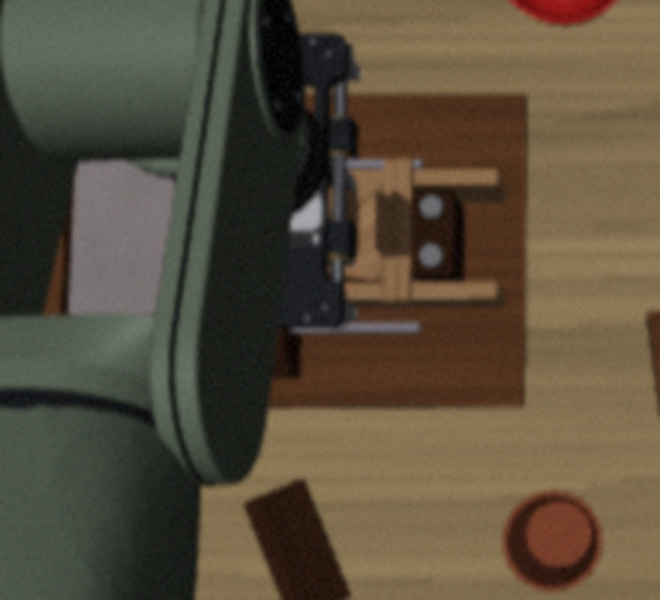

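drive_tool([
  {"xyz": [0,0,0],"yaw": 0},
  {"xyz": [0,0,0],"yaw": 0},
  {"xyz": [0,0,0],"yaw": 0},
  {"xyz": [0,0,0],"yaw": 0},
  {"xyz": [0,0,0],"yaw": 0},
  {"xyz": [0,0,0],"yaw": 0},
])

```text
clock: 32.5
position: [0.5961, 0.1054, 0.0959]
orientation: [1.0, 0.0, 0.002, -0.0]
force: [-6.1, -6.0, 25.4]
opening: 0.0395
```

Stable. Handing in.

Run:
```python
from h import *
print(close_job()); s=sense(); print(s['clock'],s['position'],s['force'])
```

```text
the job is handed in; nothing more can be done
None
the job is handed in; nothing more can be done
```

The job is handed in with the wedge still gripped and pressed down and the seam shut. It took about 32.5 s of the 72 s allowed.

- **Pin:** I drew it out of the bore, parked it in the fork and let it go. The camera showed its head at 93 mm, which fits the collar resting on the fork (94 mm expected), and standing upright.
- **Shims:** I measured the gap at 26.5 mm with the seam open, so I hung two shims against the stop. Both went in freely, with their arms resting on the rails.
- **Wedge:** I pushed it down until the upward force rose sharply, from about 6 to 14 and then 25 N. It stopped moving with its underside about 18 mm above the base board, which matches the depth I had worked out for a shut seam.
- **Last checks:** The wrist and scene pictures show the seam as a hairline. The push held steady at about 25 N down over the final half second, with no movement. The cup was never touched.

Two small things did not match what I expected. A sideways force of about 6 N in both x and y remained on the gripper at the end. The arm's measured height also differed from the commanded height by up to about 5 mm, so I worked from measured positions throughout.

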